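# Hang the tipped lamp model in the drying cabinet

## Task

The ivory lamp model has tipped over on the spray turntable: lift it off without sending the free-running platter whirling or upsetting the grey lamp beside it, and stand it upright on its shade in the steel tray. Then take it again by its hanging loop, lower it through the open top of the amber drying cabinet without touching the rim of the opening, and hang it by the loop on the red hook inside. Set it down and hang it gently, never dropping it, and leave the other things on the bench where they are.

Things in the scene. Friction and masses are not known exactly. Their poses are not given: they have to be found in the camera images.
- lamp: Tipped ivory lamp model, 150 mm long, 0.12 to 0.21 kg. Origin: centre of the shade's open rim; z runs from there along the stem to the loop. Octagonal shade, z 0 to 48 mm, 84 mm over its flats (facing +-x, +-y, diagonals). Starts lying on its +x flat, z level and pointing away from the robot (within 50 degrees of +x), axis 42 mm above the platter. Centre of mass at z = 32 mm.
- lamp_stem (a point): On the axis of the lamp's square stem (20 x 20 mm, faces along the lamp's x and y, z 48 to 95 mm), 74 mm from the rim. Axes as the lamp's. Set on its rim leaning up to about 35 degrees, the lamp rocks upright by itself; standing, its z is up and its origin is on the support.
- lamp_loop (a point): Middle of the hanging loop, 118 mm from the rim, axes as the lamp's. The loop lies in the lamp's y-z plane, z 93 to 150 mm. Two straight legs, 12 mm thick in x, 8 mm wide in y, z 100 to 132 mm: 46 mm over their outer faces (y = +-23 mm). The hole opens along x: 30 mm wide, floor at z = 103, pointed top at z = 137 mm.
- lamp_eye (a point): The inside top of the loop's hole (137 mm from the rim), the point that rests on a hook.
- lamp_b: Grey lamp model of the same shape, standing upright on the platter, 0.16 kg. Origin: centre of its rim, on the platter; z up. It must stay standing.
- turntable: The spray turntable: cast foot and, on a ball bearing, an aluminium platter 300 mm in diameter, 10 mm thick, top at z = 50 mm. Origin: centre of its foot on the bench.
- platter_top (a point): Centre of the platter's top face, on the turning axis, 50 mm above the bench.
- platter (a joint): Angle of the platter about the vertical (rad, counter-clockwise from above). It turns freely and almost without friction, carrying what stands on it; any start value.
- tray: Shallow steel tray fixed on the bench, 280 mm (x) by 200 mm (y), rim 22 mm high and 4 mm thick, floor 4 mm above the bench. Origin: centre of its underside. A sanding block lies at its far (+x) end.
- sanding_block: Blue sanding block 32 x 70 x 26 mm in the tray. Origin: centre of its underside.
- cabinet: Top-loading drying cabinet fixed on the bench, 235 (x) x 230 (y) x 200 mm: white floor pan 12 mm thick, aluminium posts, amber panes, its lid folded down behind. The mouth in its top runs from x = -100 to +80 mm, y = -85 to +85 mm in its frame; inside clear from x = -111 to +107 mm, y = +-109 mm. Origin: centre of its underside.
- cabinet_rim: Aluminium rim around the cabinet's mouth, 12 mm thick, top 200 mm above the bench. Origin: 194 mm above the cabinet's origin. Not to be touched.
- hook_seat (a point): Place to hang on, on the axis of the hook's level arm: x = +50 mm in the cabinet's frame, 185 mm above the bench; axes as the cabinet's. The hook is a red bar 8 mm thick, from the back wall (x = +110) straight towards -x, level until x = +25 mm, then slanting up to its tip. The loop may hang anywhere on the level part from x = 25 to 65 mm.
- hook_tip (a point): Centre of the hook's rounded tip, at x = +15 mm in the cabinet's frame, 197 mm above the bench (12 mm higher than the arm, 35 mm in front of the seat).
- screwdriver: Yellow screwdriver, 170 mm, lying across the back of the bench behind the tray. Origin: its middle.
- red_pot: Red pot, 80 mm across, 70 mm high, at the back of the bench. Origin: centre of its underside.
- primer_can: Grey primer can, 54 mm across, 150 mm high, at the back of the bench. Origin: centre of its underside.
- putty_jar: Amber jar, 64 mm across, 60 mm high, at the back of the bench. Origin: centre of its underside.
Mind the look-alikes: they are no part of the job. Several things have the shape of the lamp_b; the one meant has the colours described above.

How it is judged:
By the outcome, as a careful person would: the job done as asked, in the order asked, and still so for the second after the job is handed in, with the robot touching nothing.
It also fails if it takes over 72 s, if anything falls off the work surface, if the arm or the gripper's body presses on something with over 40 N, if the wrist force passes 120 N, or if a joint passes its speed limit or range.

## Robot

A 7-joint arm with a two-finger parallel gripper is mounted at the origin on the work surface. World frame = base frame: x ahead of the robot, y to its left, z up, the work surface at z = 0. Lengths are in m, angles in rad, forces in N, time in s.
With the tool pointing down it reaches from about 0.425 to 0.875 m from the base axis. Payload 9.9 kg.
Tool frame: the origin (TCP) lies on the mounting face of the last link; the fingertips stand 173 mm ahead of it and the grasp point (between the pads) lies pinch_z ahead of it (pinch_z is the distance from the TCP to the grasp point, in m); z points along the fingers, y is the line along which they close (so a half turn about z gives the same grasp; the last joint's range is limited). The gripper opens to 85 mm and grips with 20 to 120 N. Pads are 22 mm wide; open, the fingers measure 114 mm over their backs; the gripper's body (76 mm by 85 mm) begins 54 mm behind the grasp point. The pads swing forward as they close: fully open they stand 13 mm farther back than shut.
Start: joints at [-1.35, 0.576, 0.025, 1.437, -0.015, 1.129, -0.057], TCP at [0.203, 0.644, 0.405] pointing down, gripper open.
Joint ranges: [-2.76, 2.76], [-0.34, 2.15], [-1.52, 1.57], [0.19, 2.46], [-1.09, 4.23], [0.17, 1.99], [-2.82, 2.82]. Speed limits (rad/s): [2.22, 2.22, 3.01, 3.01, 3.14, 3.14, 3.14].

## Interface

Orientations are given as a rotation vector (axis times angle).
In Python, from workcell import get_obs, camera, sign_off, pinch_z gives the robot as it stands.
- The arm moves only by the tool play_rows, never from a script. Its argument "targets" is a list of rows, each an object with "offset": the shift along the tool's x, y, z in cm, a list of three; "dr": the turn, a rotation vector about the tool's x, y, z in degrees, a list of three. A call has 1 to 10 rows; each row is the pose to reach, as a shift and turn from the pose commanded when the call began, along the tool's axes at that moment; what a row does not reach only later rows make up. A row lasts 1/10 s, in which the tool goes at most 50 mm and 8.59 degrees, less where a joint would pass 70% of its speed; a pose out of reach is approached as far as the arm can. A call with a gripper value outside its range is refused whole. "hand" is the opening, from 0 (shut) to 1 (fully open), set as the call begins (left out, the last holds). The fingers move at their own pace and stop on an object; "grip_force" is the grip in N (left out, the last holds). Time passes only in rows, so rows that repeat a pose let the fingers close. It gives the time, the measured TCP pose, the force, the opening and the grip force at its end, in the units of the state.
- get_obs(): the state, without advancing time (a new reading comes with each control period).
- camera(name): name is "side" or "top" or "wrist"; returns a dict with "pixels" (384x512x3 uint8, blue, green, red), "range_z" (384x512 float32, m along the optical axis (not along the pixel's ray), 0 where there is no reading), "camera_matrix" (3x3 intrinsics, pixels), "xyz" and "orientation" of the camera in the world; the wrist camera has in their place "T_tool_cam" (4x4, takes a point from camera to tool coordinates, whose origin is the TCP and whose axes are the flange's). Camera axes: x right, y down, z forward; pixel columns grow to the right and rows downward; lengths in m; the calibration is good to about 2 mm. A picture is of the moment at which its call begins: read the wrist's pose just before it.
- sign_off(): hands the job in; it is judged then, once.
The state is a dict: "time_s": time; "joint_positions": joint angles; "dq": joint speeds; "effort": joint torques, N m; "eef_pos": TCP position; "tcp_rot": TCP orientation; "contact_force": force on the tool from outside, world axes, zero at the start; "torque": the same for the moment, N m; "opening": finger opening in m; "grip_force": force on a finger pad.
Only numpy, scipy, OpenCV 4.12 (cv2) and the standard library are available. Lean on these libraries where they do the work, as an engineer would, in place of code of your own. Each camera call takes 0.05 s, during which the arm holds its last target. There are 200 camera calls.

## Working session

There is one attempt and no reset: what is moved stays moved. The work goes in short steps, Python scripts to look and compute and a tool call to move; the robot and the scene stay as the last step left them, time stands still between calls to the robot, and variables do not carry over. Pictures are saved under pics/ and viewed, at most 12 in all, crops included, and the job is handed in when it is done.

Besides the shell and the picture viewer there is one more tool, called after "Call:" as a command line: name --argument value ..., lists and objects as JSON in quotes. play_rows: Moves the arm, as the interface text tells. Its arguments: {"type":"object","properties":{"targets":{"type":"array","items":{"type":"object","properties":{"offset":{"type":"array","items":{"type":"number"}},"dr":{"type":"array","items":{"type":"number"}}}}},"hand":{"type":"number"},"grip_force":{"type":"number"}},"required":["targets"]}

```bash
ls; mkdir -p pics
cat > h.py <<'E'
import numpy as np, cv2
from scipy.spatial.transform import Rotation as R
from workcell import get_obs, camera, sign_off, pinch_z
def Rm(o):
    o=np.array(o,float)
    if o.shape==(3,3): return o
    return R.from_rotvec(o).as_matrix() if o.size==3 else R.from_quat(o).as_matrix()
def grab(n):
    ob=get_obs(); c=camera(n); 
    if 'T_tool_cam' in c:
        T=np.eye(4);T[:3,:3]=Rm(ob['tcp_rot']);T[:3,3]=ob['eef_pos'];T=T@np.array(c['T_tool_cam'])
    else:
        T=np.eye(4);T[:3,:3]=Rm(c['orientation']);T[:3,3]=c['xyz']
    c['T']=T; return c
def cloud(c):
    K=c['camera_matrix'];z=c['range_z'];v,u=np.mgrid[:z.shape[0],:z.shape[1]]
    P=np.stack([(u-K[0,2])/K[0,0]*z,(v-K[1,2])/K[1,1]*z,z],-1)
    W=P@c['T'][:3,:3].T+c['T'][:3,3]; W[z<=0]=np.nan; return W
def plane(c,u,v,h):
    K=c['camera_matrix'];d=c['T'][:3,:3]@np.array([(u-K[0,2])/K[0,0],(v-K[1,2])/K[1,1],1]);o=c['T'][:3,3]
    return o+d*(h-o[2])/d[2]
def proj(c,p):
    q=c['T'][:3,:3].T@(np.array(p)-c['T'][:3,3]);q=c['camera_matrix']@q;return q[:2]/q[2]
E
python3 - <<'E'
from h import *
print(pinch_z,get_obs())
for n in ['side','top']:
    c=grab(n);cv2.imwrite(f'pics/{n}0.png',c['pixels']);print(n,c['orientation'],c['xyz'],c['camera_matrix'])
E
```

```text
pics
0.1547 {'time_s': 0.0, 'joint_positions': array([-1.34976814,  0.5765135 ,  0.02481061,  1.43791193, -0.01498376,
        1.12904201, -0.05649972]), 'dq': array([-1.48226889e-03,  2.33087049e-03,  6.68726369e-04,  1.00323507e-03,
        1.40756794e-03,  1.11342769e-03,  7.67322573e-05]), 'effort': array([-1.42102017e-04, -7.65755796e+01,  2.25046188e+00, -2.85966682e+01,
        1.53510401e-02,  1.24815488e-02, -7.13931877e-05]), 'eef_pos': array([0.20250191, 0.64372217, 0.40385281]), 'tcp_rot': array([-4.76837209e-01, -3.10501817e+00,  2.64171675e-03]), 'contact_force': array([0.23568645, 0.22271209, 0.20090603]), 'torque': array([0.04368862, 0.01600197, 0.01988527]), 'grip_force': 0.0, 'opening': 0.0853962048296499}
side [-2.42619827  0.07642395 -0.00765946] [ 0.43927173 -0.76778796  1.04129257] [[410.15321006   0.         257.14386494]
 [  0.         410.15321006 191.24452213]
 [  0.           0.           1.        ]]
top [-2.14163967  2.19771743 -0.15956752] [0.3492473  0.00931823 1.19968908] [[371.97029774   0.         258.05607586]
 [  0.         371.97029774 194.68850051]
 [  0.           0.           1.        ]]
```

View pics/top0.png

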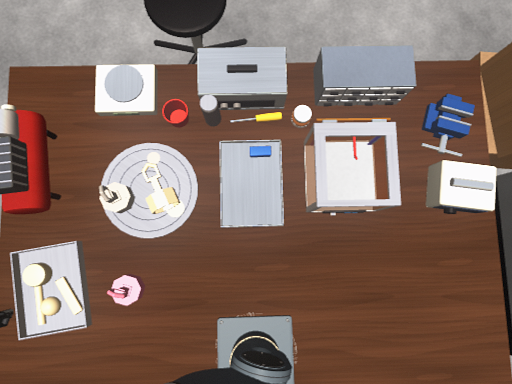

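View pics/side0.png

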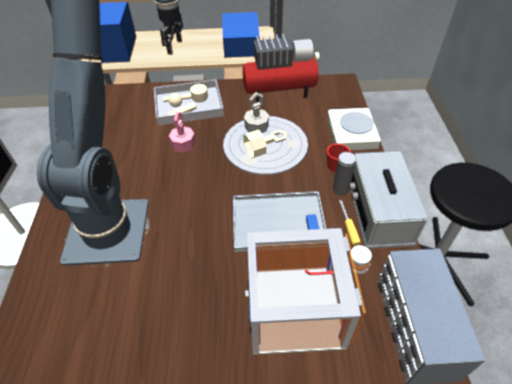

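Run:
```python
from h import *
c=grab('top');W=cloud(c);np.save('top.npy',W)
for n,(u,v) in dict(shade=(160,203),disc1=(176,209),loop=(152,172),disc2=(153,158),lampb=(115,196),tt=(140,230),traym=(250,185),trayL=(221,170),block=(261,151),cabfloor=(345,190),hookred=(355,150),rimL=(310,170),rimR=(394,170),rimF=(350,208),rimB=(350,127)).items():
    print(n,W[v,u].round(3))
im=c['pixels'];cv2.imwrite('pics/crop1.png',np.hstack([cv2.resize(im[135:245,95:205],(390,390),interpolation=cv2.INTER_CUBIC),cv2.resize(im[115:225,297:407],(390,390),interpolation=cv2.INTER_CUBIC)]))
```

```text
shade [0.463 0.262 0.134]
disc1 [0.452 0.234 0.046]
loop [0.57  0.308 0.048]
disc2 [0.614 0.305 0.049]
lampb [0.486 0.392 0.131]
tt [0.39  0.343 0.048]
traym [0.528 0.003 0.005]
trayL [0.577 0.095 0.017]
block [ 0.633 -0.035  0.031]
cabfloor [ 0.503 -0.305  0.011]
hookred [ 0.593 -0.292  0.187]
rimL [ 0.556 -0.179  0.095]
rimR [ 0.532 -0.395  0.196]
rimF [ 0.438 -0.295  0.092]
rimB [ 0.656 -0.279  0.197]
```

View pics/crop1.png

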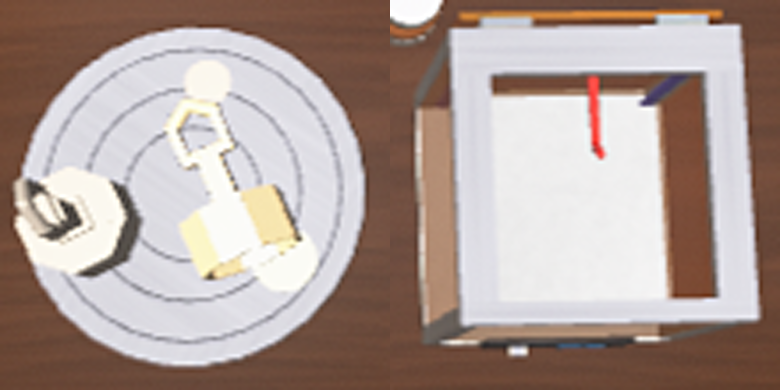

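```bash
cat >> h.py <<'E'
def lampfit(c,zlo=.075):
    W=cloud(c);hsv=cv2.cvtColor(c['pixels'],cv2.COLOR_BGR2HSV)
    m=(W[...,2]>zlo)&(W[...,2]<.15)&(np.hypot(W[...,0]-.52,W[...,1]-.32)<.16)
    n,l,s,ce=cv2.connectedComponentsWithStats(m.astype(np.uint8))
    out=[]
    for i in range(1,n):
        if s[i,4]>60:
            P=W[l==i];out.append((s[i,4],ce[i],P))
    return out
E
python3 - <<'E'
from h import *
for n in ['top','side']:
    c=grab(n)
    for a,ce,P in lampfit(c):
        m=P[:,:2].mean(0);u,s,vt=np.linalg.svd(P[:,:2]-m,full_matrices=False);d=vt[0]*np.sign(vt[0,0]);t=(P[:,:2]-m)@d;q=(P[:,:2]-m)@np.array([-d[1],d[0]])
        print(n,a,ce.round(),'mean',P.mean(0).round(3),'yaw',np.degrees(np.arctan2(d[1],d[0])).round(1),t.min().round(3),t.max().round(3))
        for k in np.arange(-.08,.11,.015):
            s=(t>k)&(t<k+.015)
            if s.sum()>4: print('  ',k.round(3),s.sum(),q[s].min().round(3),q[s].max().round(3),P[s,2].max().round(3))
c=grab('top');W=cloud(c)
# platter
m=(abs(W[...,2]-.05)<.004)&(np.hypot(W[...,0]-.52,W[...,1]-.32)<.2);cnt=max(cv2.findContours(m.astype(np.uint8),0,1)[0],key=cv2.contourArea)
p=np.array([plane(c,*q[0],.05)[:2] for q in cnt]).astype(np.float32);print('platter',cv2.minEnclosingCircle(p))
m=(abs(W[...,2]-.2)<.012)&(np.hypot(W[...,0]-.55,W[...,1]+.29)<.25);p=W[m][:,:2].astype(np.float32);print('rim',cv2.minAreaRect(p),np.nanmedian(W[m][:,2]))
m=(W[...,2]>.01)&(W[...,2]<.035)&(abs(W[...,0]-.55)<.2)&(abs(W[...,1])<.14);p=W[m][:,:2];print('tray',p.min(0),p.max(0),cv2.minAreaRect(p.astype(np.float32)))
E
```

```text
top 780 [159. 191.] mean [0.501 0.271 0.115] yaw 25.6 -0.052 0.097
   -0.065 16 -0.037 0.011 0.136
   -0.05 158 -0.038 0.047 0.138
   -0.035 157 -0.038 0.046 0.14
   -0.02 154 -0.039 0.045 0.14
   -0.005 40 -0.039 0.045 0.137
   0.01 37 -0.008 0.012 0.106
   0.025 37 -0.008 0.011 0.106
   0.04 68 -0.023 0.024 0.103
   0.055 32 -0.023 0.023 0.102
   0.07 51 -0.026 0.024 0.102
   0.085 30 -0.014 0.016 0.1
top 622 [118. 197.] mean [0.486 0.394 0.1  ] yaw -19.9 -0.042 0.041
   -0.05 42 -0.014 0.034 0.101
   -0.035 119 -0.03 0.047 0.103
   -0.02 105 -0.033 0.052 0.15
   -0.005 113 -0.034 0.012 0.15
   0.01 131 -0.033 0.044 0.15
   0.025 104 -0.024 0.041 0.102
   0.04 8 -0.01 0.025 0.098
side 1020 [260. 131.] mean [0.497 0.318 0.106] yaw -87.9 -0.125 0.102
   -0.08 119 -0.047 0.037 0.148
   -0.065 94 -0.041 0.032 0.104
   -0.05 63 -0.028 0.019 0.103
   -0.005 44 0.034 0.094 0.103
   0.01 60 -0.061 0.093 0.109
   0.025 86 -0.058 0.087 0.136
   0.04 110 -0.054 0.085 0.141
   0.055 59 -0.046 0.007 0.14
   0.07 102 -0.043 0.012 0.138
   0.085 118 -0.035 0.011 0.125
platter ((0.5152912139892578, 0.31528040766716003), 0.14958229660987854)
rim ((0.5605225563049316, -0.2927950322628021), (0.23204617202281952, 0.2506231963634491), 89.53971099853516) 0.19860303334396412
tray [ 0.39493831 -0.13954754] [0.74998046 0.13787675] ((0.5725224018096924, -0.0006892681121826172), (0.2774156332015991, 0.354998379945755), 89.95018768310547)
```

```bash
cat >> h.py <<'E'
def rot(yaw,tilt,s=1):
    # tool closing axis horizontal; heading yaw (deg), tilt>0 = fingers pointing forward
    y,t=np.radians([yaw,tilt]);h=np.array([np.cos(y),np.sin(y),0]);z=h*np.sin(t)+np.array([0,0,-np.cos(t)])
    yy=s*np.array([-np.sin(y),np.cos(y),0]);return np.stack([np.cross(yy,z),yy,z],1)
def move(g,yaw,tilt,s=1,pose=None):
    "grasp point g -> offset cm, dr deg from current pose"
    o=get_obs();A=Rm(o['tcp_rot']);p=o['eef_pos']
    if pose: p,A=pose
    B=rot(yaw,tilt,s);q=np.array(g)-pinch_z*B[:,2]
    off=A.T@(q-p)*100;dr=np.degrees(R.from_matrix(A.T@B).as_rotvec())
    print('offset',off.round(2),'dr',dr.round(1),'tcp',q.round(3));return q,B
def now():
    o=get_obs();A=Rm(o['tcp_rot']);print('t',o['time_s'],'grasp',(o['eef_pos']+pinch_z*A[:,2]).round(4),'z',A[:,2].round(3),'y',A[:,1].round(3),'q',o['joint_positions'].round(2),'F',o['contact_force'].round(1),'open',o['opening'],o['grip_force'])
E
python3 - <<'E'
from h import *
now()
for s in (1,-1): move((.52,.282,.26),26,0,s)
E
```

```text
t 0.3 grasp [0.2025 0.6438 0.2497] z [-0.    -0.001 -1.   ] y [ 0.3    0.954 -0.001] q [-1.35  0.58  0.02  1.44 -0.02  1.13 -0.06] F [ 0.2 -0.  -0.2] open 0.08538821085037676 0.0
offset [-41.14 -24.99  -1.01] dr [ -0.   -0.  -43.5] tcp [0.52  0.282 0.415]
offset [-41.14 -24.99  -1.01] dr [ -0.    0.  136.5] tcp [0.52  0.282 0.415]
```

Call:
play_rows --targets '[{"offset": [-10, -6, 0], "dr": [0, 0, -10]}, {"offset": [-20, -12, -0.5], "dr": [0, 0, -20]}, {"offset": [-30, -18, -1], "dr": [0, 0, -32]}, {"offset": [-41.1, -25, -1], "dr": [0, 0, -43.5]}, {"offset": [-41.1, -25, -1], "dr": [0, 0, -43.5]}, {"offset": [-41.1, -25, -1], "dr": [0, 0, -43.5]}, {"offset": [-41.1, -25, -1], "dr": [0, 0, -43.5]}, {"offset": [-41.1, -25, -1], "dr": [0, 0, -43.5]}, {"offset": [-41.1, -25, -1], "dr": [0, 0, -43.5]}, {"offset": [-41.1, -25, -1], "dr": [0, 0, -43.5]}]' --hand 0.6

```text
time_s: 1.3
eef_pos: [0.522, 0.2781, 0.4149]
tcp_rot: [-0.701, 3.062, -0.003]
contact_force: [-0.1, -0.2, 0.2]
opening: 0.0514
grip_force: 0.0
```

Call:
play_rows --targets '[{"offset": [0, 0, 0], "dr": [0, 0, 0]}, {"offset": [0, 0, 0], "dr": [0, 0, 0]}, {"offset": [0, 0, 0], "dr": [0, 0, 0]}]'

```text
time_s: 1.6
eef_pos: [0.5188, 0.2832, 0.4146]
tcp_rot: [0.71, -3.06, -0.001]
contact_force: [-0.5, 0.2, -0.3]
opening: 0.0513
grip_force: 0.0
```

Run:
```python
from h import *
now()
c=grab('wrist');cv2.imwrite('pics/w1.png',c['pixels']);print(c['T'].round(3))
for a,ce,P in lampfit(c):
        m=P[:,:2].mean(0);u,s,vt=np.linalg.svd(P[:,:2]-m,full_matrices=False);d=vt[0]*np.sign(vt[0,0]);t=(P[:,:2]-m)@d;q=(P[:,:2]-m)@np.array([-d[1],d[0]])
        print(a,ce.round(),'mean',P.mean(0).round(3),'yaw',np.degrees(np.arctan2(d[1],d[0])).round(1),t.min().round(3),t.max().round(3))
        for k in np.arange(-.08,.12,.012):
            s=(t>k)&(t<k+.012)
            if s.sum()>4: print('  ',k.round(3),s.sum(),q[s].min().round(3),q[s].max().round(3),P[s,2].max().round(3))
```

```text
t 1.6 grasp [0.5187 0.2833 0.2599] z [-0.001  0.001 -1.   ] y [-0.44   0.898  0.001] q [-0.5   0.44 -0.12  1.65  0.06  1.05  1.39] F [-0.5  0.2 -0.3] open 0.05132220765516851 0.0
[[-0.44   0.852  0.284  0.447]
 [ 0.898  0.417  0.14   0.247]
 [ 0.001  0.316 -0.949  0.385]
 [ 0.     0.     0.     1.   ]]
6000 [256. 154.] mean [0.495 0.272 0.121] yaw 23.3 -0.045 0.103
   -0.056 72 -0.041 0.042 0.136
   -0.044 1158 -0.041 0.042 0.137
   -0.032 1101 -0.041 0.042 0.137
   -0.02 1052 -0.041 0.042 0.137
   -0.008 974 -0.041 0.042 0.137
   0.004 86 -0.009 0.021 0.13
   0.016 195 -0.01 0.01 0.105
   0.028 192 -0.01 0.01 0.105
   0.04 282 -0.023 0.023 0.105
   0.052 267 -0.022 0.023 0.101
   0.064 140 -0.023 0.023 0.1
   0.076 218 -0.024 0.024 0.1
   0.088 244 -0.024 0.022 0.101
   0.1 19 -0.008 0.007 0.099
4337 [358. 194.] mean [0.487 0.394 0.103] yaw -6.3 -0.043 0.047
   -0.044 345 -0.013 0.04 0.101
   -0.032 710 -0.026 0.047 0.102
   -0.02 655 -0.029 0.046 0.15
   -0.008 720 -0.032 0.01 0.15
   0.004 699 -0.033 0.013 0.15
   0.016 593 -0.029 0.047 0.15
   0.028 522 -0.021 0.048 0.101
   0.04 93 -0.007 0.029 0.1
```

View pics/w1.png

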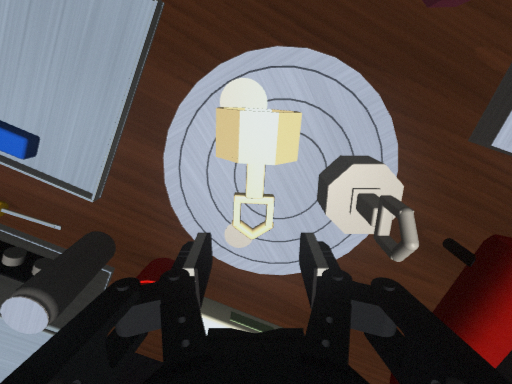

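Run:
```python
from h import *
B=rot(23.3,-25);g=np.array([.5216,.2835,.093])
p=move(g-.09*B[:,2],23.3,-25)
```

```text
offset [-10.6   -0.64   9.99] dr [-0.6 25.   2.8] tcp [0.617 0.324 0.315]
```

Call:
play_rows --targets '[{"offset": [-3.6, -0.2, 1], "dr": [-0.2, 7, 1]}, {"offset": [-7, -0.4, 4], "dr": [-0.4, 14, 2]}, {"offset": [-9, -0.6, 7], "dr": [-0.6, 20, 2.8]}, {"offset": [-10.6, -0.6, 10], "dr": [-0.6, 25, 2.8]}, {"offset": [-10.6, -0.6, 10], "dr": [-0.6, 25, 2.8]}, {"offset": [-10.6, -0.6, 10], "dr": [-0.6, 25, 2.8]}, {"offset": [-10.6, -0.6, 10], "dr": [-0.6, 25, 2.8]}, {"offset": [-10.6, -0.6, 10], "dr": [-0.6, 25, 2.8]}, {"offset": [-10.6, -0.6, 10], "dr": [-0.6, 25, 2.8]}, {"offset": [-10.6, -0.6, 10], "dr": [-0.6, 25, 2.8]}]'

```text
time_s: 2.65
eef_pos: [0.6172, 0.3231, 0.3165]
tcp_rot: [0.546, -2.659, 0.12]
contact_force: [-0.1, 0.4, -0.3]
opening: 0.0512
grip_force: 0.0
```

Run:
```python
from h import *
now()
c=grab('wrist');cv2.imwrite('pics/w2.png',c['pixels'])
for a,ce,P in lampfit(c):
        m=P[:,:2].mean(0);u,s,vt=np.linalg.svd(P[:,:2]-m,full_matrices=False);d=vt[0]*np.sign(vt[0,0]);t=(P[:,:2]-m)@d;q=(P[:,:2]-m)@np.array([-d[1],d[0]])
        print(a,ce.round(),'mean',P.mean(0).round(3),'yaw',np.degrees(np.arctan2(d[1],d[0])).round(1),t.min().round(3),t.max().round(3))
        for k in np.arange(-.08,.12,.012):
            s=(t>k)&(t<k+.012)
            if s.sum()>4: print('  ',k.round(3),s.sum(),q[s].min().round(3),q[s].max().round(3),P[s,2].max().round(3))
move((.5216,.2835,.093),23.3,-25)
```

```text
t 2.65 grasp [0.5575 0.2975 0.1761] z [-0.386 -0.166 -0.907] y [-0.394  0.919 -0.   ] q [-0.49  0.82 -0.1   1.24  0.    1.52  1.4 ] F [-0.1  0.4 -0.3] open 0.051205766885440186 0.0
11151 [258. 166.] mean [0.501 0.275 0.117] yaw 23.0 -0.051 0.098
   -0.056 938 -0.042 0.042 0.137
   -0.044 1569 -0.042 0.042 0.137
   -0.032 1606 -0.042 0.041 0.137
   -0.02 1663 -0.042 0.042 0.137
   -0.008 2048 -0.042 0.042 0.137
   0.004 340 -0.01 0.009 0.105
   0.016 358 -0.01 0.009 0.104
   0.028 340 -0.01 0.009 0.105
   0.04 732 -0.023 0.023 0.105
   0.052 314 -0.023 0.023 0.101
   0.064 316 -0.024 0.024 0.101
   0.076 664 -0.024 0.024 0.101
   0.088 263 -0.016 0.014 0.1
8571 [399. 222.] mean [0.495 0.396 0.104] yaw 25.9 -0.042 0.042
   -0.044 746 -0.017 0.038 0.101
   -0.032 1173 -0.029 0.042 0.15
   -0.02 1381 -0.031 0.037 0.15
   -0.008 1510 -0.032 0.006 0.15
   0.004 1339 -0.032 0.036 0.15
   0.016 1291 -0.031 0.037 0.15
   0.028 1020 -0.02 0.039 0.101
   0.04 111 -0.008 0.03 0.101
offset [-0.02  0.14  9.11] dr [ 0.   0.1 -0.1] tcp [0.582 0.309 0.233]
```

Call:
play_rows --targets '[{"offset": [-0.1, 0.15, 2], "dr": [0, 0, 0]}, {"offset": [-0.1, 0.15, 4], "dr": [0, 0, 0]}, {"offset": [-0.1, 0.15, 6], "dr": [0, 0, 0]}, {"offset": [-0.1, 0.15, 7.5], "dr": [0, 0, 0]}, {"offset": [-0.1, 0.15, 8.5], "dr": [0, 0, 0]}, {"offset": [-0.1, 0.15, 9.1], "dr": [0, 0, 0]}, {"offset": [-0.1, 0.15, 9.1], "dr": [0, 0, 0]}, {"offset": [-0.1, 0.15, 9.1], "dr": [0, 0, 0]}]'

```text
time_s: 3.5
eef_pos: [0.5828, 0.3099, 0.2324]
tcp_rot: [0.545, -2.657, 0.121]
contact_force: [0.0, 0.1, 1.0]
opening: 0.0517
grip_force: 0.0
```

Call:
play_rows --targets '[{"offset": [0, 0, 0], "dr": [0, 0, 0]}, {"offset": [0, 0, 0], "dr": [0, 0, 0]}, {"offset": [0, 0, 0], "dr": [0, 0, 0]}, {"offset": [0, 0, 0], "dr": [0, 0, 0]}]' --hand 0.33

```text
time_s: 3.9
eef_pos: [0.5824, 0.3098, 0.2319]
tcp_rot: [0.545, -2.656, 0.121]
contact_force: [0.4, -0.4, 0.1]
opening: 0.0285
grip_force: 0.0
```

Run:
```python
from h import *
now()
c=grab('wrist');cv2.imwrite('pics/w3.png',c['pixels'])
```

```text
t 3.9 grasp [0.5224 0.284  0.0917] z [-0.388 -0.167 -0.906] y [-0.394  0.919 -0.   ] q [-0.49  0.85 -0.11  1.43  0.01  1.3   1.39] F [ 0.4 -0.4  0.1] open 0.028474731559978796 0.0
```

View pics/w3.png

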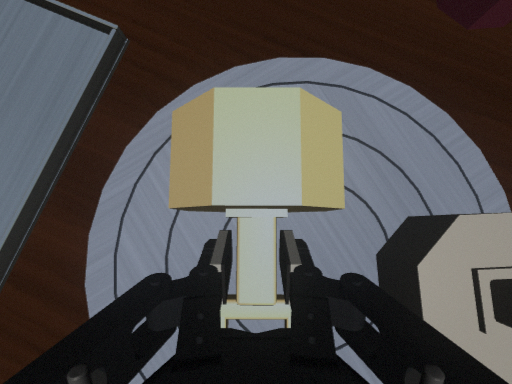

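Call:
play_rows --targets '[{"offset": [0, 0, 0], "dr": [0, 0, 0]}, {"offset": [0, 0, 0], "dr": [0, 0, 0]}, {"offset": [0, 0, 0], "dr": [0, 0, 0]}, {"offset": [0, 0, 0], "dr": [0, 0, 0]}, {"offset": [0, 0, 0], "dr": [0, 0, 0]}]' --hand 0 --grip_force 40

```text
time_s: 4.45
eef_pos: [0.5824, 0.3098, 0.2319]
tcp_rot: [0.545, -2.656, 0.121]
contact_force: [0.1, -0.2, 3.0]
opening: 0.0192
grip_force: 41.8
```

Run:
```python
from h import *
now()
move((.5224,.284,.16),23.3,-25)
move((.5224,.284,.26),23.3,-25)
```

```text
t 4.45 grasp [0.5223 0.284  0.0917] z [-0.388 -0.167 -0.906] y [-0.394  0.919 -0.   ] q [-0.49  0.85 -0.11  1.43  0.01  1.3   1.39] F [ 0.1 -0.2  3. ] open 0.01918882198069454 41.838319301605225
offset [ 2.88  0.   -6.19] dr [ 0.  -0.  -0.1] tcp [0.582 0.31  0.3  ]
offset [  7.1   -0.   -15.26] dr [ 0.  -0.  -0.1] tcp [0.582 0.31  0.4  ]
```

Gripped at 19 mm (stem 20 mm). Lift straight up slowly at first.

Call:
play_rows --targets '[{"offset": [0.1, 0, -0.2], "dr": [0, 0, 0]}, {"offset": [0.25, 0, -0.6], "dr": [0, 0, 0]}, {"offset": [0.55, 0, -1.2], "dr": [0, 0, 0]}, {"offset": [1, 0, -2.2], "dr": [0, 0, 0]}, {"offset": [1.9, 0, -4.1], "dr": [0, 0, 0]}, {"offset": [2.9, 0, -6.2], "dr": [0, 0, 0]}, {"offset": [4.2, 0, -9], "dr": [0, 0, 0]}, {"offset": [5.7, 0, -12.2], "dr": [0, 0, 0]}, {"offset": [7.1, 0, -15.3], "dr": [0, 0, 0]}, {"offset": [7.1, 0, -15.3], "dr": [0, 0, 0]}]'

```text
time_s: 5.45
eef_pos: [0.583, 0.3102, 0.4066]
tcp_rot: [0.547, -2.664, 0.118]
contact_force: [-0.2, 0.1, -0.9]
opening: 0.0194
grip_force: 41.5
```

Run:
```python
from h import *
import time
now()
c=grab('top')
a0=None
W=cloud(c)
m=(W[...,2]>.07)&(W[...,2]<.22)&(np.hypot(W[...,0]-.486,W[...,1]-.393)<.07)
print('lampb',np.nanmean(W[m],0),m.sum())
c2=grab('top');W=cloud(c2);
d=cv2.absdiff(c['pixels'],c2['pixels']);print('diff',d[140:240,100:200].max())
move((.50,0,.26),0,0)
move((.50,0,.24),0,50)
```

```text
t 5.45 grasp [0.524  0.285  0.2659] z [-0.382 -0.163 -0.91 ] y [-0.394  0.919  0.001] q [-0.49  0.69 -0.1   1.26 -0.01  1.62  1.39] F [-0.2  0.1 -0.9] open 0.01942549636153489 41.525943875312805
lampb [nan nan nan] 0
diff 133
offset [ 18.5  -25.23   7.16] dr [ -5.  -24.5  22.8] tcp [0.5   0.    0.415]
offset [ 25.22 -20.57  18.57] dr [  5.4 -73.8  24.3] tcp [0.381 0.    0.339]<stdin>:8: RuntimeWarning: Mean of empty slice
```

Call:
play_rows --targets '[{"offset": [0.9, -1.3, 0.4], "dr": [-0.3, -1.3, 1.1]}, {"offset": [2.8, -3.8, 1.1], "dr": [-0.8, -3.7, 3.4]}, {"offset": [5.5, -7.5, 2.1], "dr": [-1.5, -7.3, 6.8]}, {"offset": [8.3, -11.3, 3.2], "dr": [-2.2, -11, 10.2]}, {"offset": [11.1, -15.1, 4.3], "dr": [-3, -14.7, 13.7]}, {"offset": [13.9, -18.9, 5.4], "dr": [-3.8, -18.4, 17.1]}, {"offset": [16.2, -22.2, 6.3], "dr": [-4.4, -21.6, 20]}, {"offset": [17.8, -24.3, 6.9], "dr": [-4.8, -23.6, 22]}, {"offset": [18.5, -25.2, 7.2], "dr": [-5, -24.5, 22.8]}, {"offset": [18.5, -25.2, 7.2], "dr": [-5, -24.5, 22.8]}]'

```text
time_s: 6.55
eef_pos: [0.4991, -0.0008, 0.4131]
tcp_rot: [-0.003, -3.138, 0.003]
contact_force: [0.9, 1.0, -0.6]
opening: 0.0196
grip_force: 41.4
```

Run:
```python
from h import *
now()
c=grab('top');W=cloud(c)
m=(W[...,2]>.07)&(W[...,2]<.22)&(np.hypot(W[...,0]-.486,W[...,1]-.393)<.07)
print('lampb',np.nanmean(W[m],0),m.sum())
c2=grab('top')
d=cv2.absdiff(c['pixels'],c2['pixels']);print('diff',d[140:240,100:200].max())
# tray edges from cloud
W0=np.load('top.npy')
for nm,sl in dict(xrow=(slice(135,232),235),yrow=(190,slice(212,292))).items():
    P=W0[sl];print(nm,[(tuple((p*1000).round().astype(int))) for p in P if p[2]>.012])
move((.50,0,.24),0,50)
```

```text
t 6.55 grasp [ 0.4986 -0.0012  0.2584] z [-0.004 -0.002 -1.   ] y [ 0.002  1.    -0.002] q [-0.12  0.31  0.04  1.88 -0.01  0.96  1.49] F [ 0.9  1.  -0.6] open 0.019623512256335372 41.365814208984375
lampb [0.48659034 0.39527123 0.11345423] 782
diff 5
xrow [(np.int64(674), np.int64(48), np.int64(23)), (np.int64(671), np.int64(48), np.int64(19)), (np.int64(399), np.int64(53), np.int64(23)), (np.int64(396), np.int64(54), np.int64(21))]
yrow [(np.int64(512), np.int64(96), np.int64(20)), (np.int64(507), np.int64(-99), np.int64(19))]
offset [11.83 -0.13  7.41] dr [  0.  -50.2   0.2] tcp [0.381 0.    0.339]
```

Run:
```python
from h import *
move((.545,0,.22),0,30)
move((.545,0,.22),0,58)
```

```text
offset [ 3.22 -0.16  5.92] dr [ -0.  -30.2   0.2] tcp [0.468 0.    0.354]
offset [ 8.59 -0.14 11.14] dr [  0.  -58.2   0.2] tcp [0.414 0.    0.302]
```

Call:
play_rows --targets '[{"offset": [0.3, 0, 1], "dr": [0, -4, 0]}, {"offset": [0.9, 0, 2.2], "dr": [0, -10, 0]}, {"offset": [1.6, -0.1, 3.4], "dr": [0, -16, 0]}, {"offset": [2.4, -0.1, 4.7], "dr": [0, -23, 0.2]}, {"offset": [3.2, -0.1, 5.9], "dr": [0, -30, 0.2]}, {"offset": [4.6, -0.1, 7.5], "dr": [0, -37.5, 0.2]}, {"offset": [6.1, -0.1, 9], "dr": [0, -45.5, 0.2]}, {"offset": [7.6, -0.1, 10.3], "dr": [0, -53, 0.2]}, {"offset": [8.6, -0.1, 11.1], "dr": [0, -58.2, 0.2]}, {"offset": [8.6, -0.1, 11.1], "dr": [0, -58.2, 0.2]}]'

```text
time_s: 7.65
eef_pos: [0.4367, -0.0173, 0.3169]
tcp_rot: [0.045, 2.68, -0.228]
contact_force: [-1.0, -0.7, -3.1]
opening: 0.0195
grip_force: 41.4
```

Call:
play_rows --targets '[{"offset": [0, 0, 0], "dr": [0, 0, 0]}, {"offset": [0, 0, 0], "dr": [0, 0, 0]}]'

```text
time_s: 7.85
eef_pos: [0.4361, -0.0181, 0.3164]
tcp_rot: [0.045, 2.686, -0.225]
contact_force: [-0.2, -0.3, -1.6]
opening: 0.0195
grip_force: 41.4
```

Run:
```python
from h import *
now()
move((.545,0,.11),0,58)
move((.545,0,.09),0,65)
c=grab('side');cv2.imwrite('pics/s2.png',cv2.resize(c['pixels'][60:280,150:400],None,fx=2.6,fy=2.6))
W=cloud(c);m=(W[...,2]>.06)&(np.hypot(W[...,0]-.545,W[...,1])<.1);print(W[m][:,2].min())
```

```text
t 7.85 grasp [ 0.5022 -0.0436  0.1789] z [ 0.427 -0.165 -0.889] y [ 0.067  0.986 -0.151] q [ 0.12  0.3  -0.36  2.35  1.34  0.37  0.08] F [-0.2 -0.3 -1.6] open 0.019485532841678012 41.37071371078491
offset [7.38 3.51 9.81] dr [ -9.2 -32.3   2.9] tcp [0.414 0.    0.192]
offset [ 9.78  4.   12.67] dr [ -9.  -39.3   3.5] tcp [0.405 0.    0.155]
0.1033576787554884
```

View pics/s2.png

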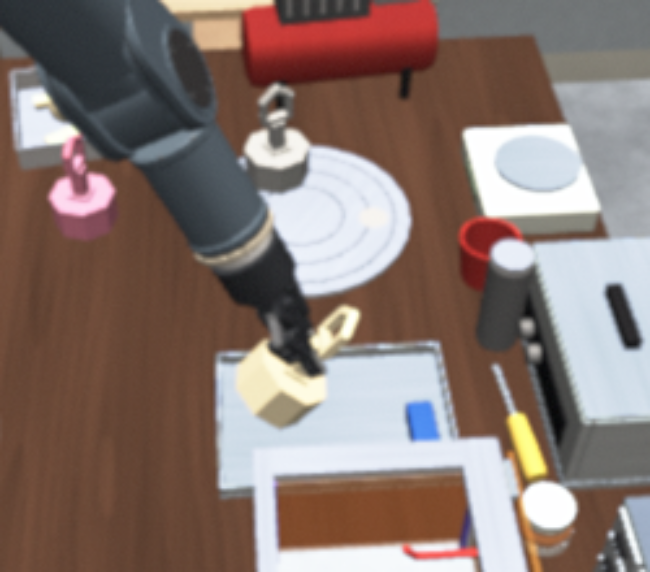

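```bash
cat > kin.py <<'E'
import numpy as np
from scipy.optimize import least_squares
q=np.array([[.5765,1.4379,1.129],[.44,1.65,1.05],[.31,1.88,.96],[.85,1.43,1.30],[.69,1.26,1.62]])
rz=np.array([[.6748,.4039],[.591,.4146],[.499,.413],[.6597,.2319],[.6604,.4066]])
def fk(p,q):
    a,b,c,d,e=p;s1=q[:,0];s2=s1+q[:,1];s3=s2+q[:,2]
    return np.stack([a*np.sin(s1)+b*np.sin(s2)+c*np.sin(s3)+e*np.cos(s3),d+a*np.cos(s1)+b*np.cos(s2)+c*np.cos(s3)-e*np.sin(s3)],1)
s=least_squares(lambda p:(fk(p,q)-rz).ravel(),[.4,.4,.15,.35,0]);p=s.x
print('a b c d e',p.round(4),np.abs(s.fun).max())
lo=[-.34,.19,.17];hi=[2.15,2.46,1.99]
for r in (.48,.52,.55,.58):
  for h in (.10,.16):
    for tilt in (30,40,50,60):
        t=np.radians(tilt);T=np.array([r-.1547*np.sin(t),h+.1547*np.cos(t)])
        f=least_squares(lambda v:np.r_[(fk(p,np.array([v]))[0]-T),(v.sum()-np.pi+t)*.3],[.6,1.6,.6],bounds=(lo,hi))
        print(r,h,tilt,f.x.round(2),'res',np.abs(f.fun).max().round(4))
E
python3 kin.py
```

```text
a b c d e [0.5868 0.3961 0.1892 0.2717 0.0023] 0.0022678195238645116
0.48 0.1 30 [0.34 2.35 0.17] res 0.0721
0.48 0.1 40 [0.28 2.37 0.17] res 0.1141
0.48 0.1 50 [0.22 2.4  0.17] res 0.1557
0.48 0.1 60 [0.15 2.43 0.17] res 0.1965
0.48 0.16 30 [0.24 2.36 0.17] res 0.044
0.48 0.16 40 [0.17 2.39 0.17] res 0.085
0.48 0.16 50 [0.1  2.42 0.17] res 0.1254
0.48 0.16 60 [0.03 2.45 0.17] res 0.1649
0.52 0.1 30 [0.4  2.27 0.17] res 0.067
0.52 0.1 40 [0.35 2.3  0.17] res 0.1116
0.52 0.1 50 [0.3  2.32 0.17] res 0.1562
0.52 0.1 60 [0.26 2.33 0.17] res 0.2008
0.52 0.16 30 [0.3  2.29 0.17] res 0.0401
0.52 0.16 40 [0.24 2.31 0.17] res 0.0837
0.52 0.16 50 [0.19 2.33 0.17] res 0.1272
0.52 0.16 60 [0.14 2.36 0.17] res 0.1706
0.55 0.1 30 [0.44 2.22 0.17] res 0.0624
0.55 0.1 40 [0.4  2.24 0.17] res 0.1084
0.55 0.1 50 [0.36 2.26 0.17] res 0.1547
0.55 0.1 60 [0.33 2.27 0.17] res 0.2013
0.55 0.16 30 [0.34 2.23 0.17] res 0.0363
0.55 0.16 40 [0.29 2.25 0.17] res 0.0815
0.55 0.16 50 [0.25 2.28 0.17] res 0.1268
0.55 0.16 60 [0.21 2.29 0.17] res 0.1723
0.58 0.1 30 [0.48 2.16 0.17] res 0.0571
0.58 0.1 40 [0.44 2.18 0.17] res 0.1043
0.58 0.1 50 [0.41 2.2  0.17] res 0.1519
0.58 0.1 60 [0.39 2.2  0.17] res 0.2
0.58 0.16 30 [0.38 2.18 0.17] res 0.032
0.58 0.16 40 [0.34 2.2  0.17] res 0.0784
0.58 0.16 50 [0.3  2.22 0.17] res 0.1252
0.58 0.16 60 [0.27 2.23 0.17] res 0.1723
```

```bash
cat > ik.py <<'E'
import numpy as np, itertools
from scipy.optimize import least_squares
from scipy.spatial.transform import Rotation as R
E=lambda ax,t:R.from_euler(ax,t).as_matrix()
a,b,c,d=.5868,.3961,.1892,.2717
SG=[-1,1,1,1,1,1,1]; OFF=0.0
def fk(q,sg=None,off=None):
    sg=SG if sg is None else sg; off=OFF if off is None else off
    A=E('z',sg[0]*q[0])@E('y',q[1]);p=np.array([0,0,d])
    A=A@E('z',sg[2]*q[2]);p=p+A[:,2]*a;A=A@E('y',q[3])@E('z',sg[4]*q[4]);p=p+A[:,2]*b
    A=A@E('y',q[5]);p=p+A[:,2]*c;A=A@E('z',sg[6]*q[6]+off);return p,A
S=[([-1.34976814,.5765135,.02481061,1.43791193,-.01498376,1.12904201,-.05649972],(.2025,.6437,.4039),(0,0,-1),(.3,.954,0)),
([.12,.3,-.36,2.35,1.34,.37,.08],(.4361,-.0181,.3164),(.427,-.165,-.889),(.067,.986,-.151)),
([-.49,.85,-.11,1.43,.01,1.3,1.39],(.5824,.3098,.2319),(-.388,-.167,-.906),(-.394,.919,0)),
([-.12,.31,.04,1.88,-.01,.96,1.49],(.4991,-.0008,.4131),(-.004,-.002,-1),(.002,1,-.002))]
best=None
for s in itertools.product([1,-1],repeat=4):
    sg=[s[0],1,s[1],1,s[2],1,s[3]]
    for off in (0,np.pi/2,np.pi,-np.pi/2):
        e=0
        for q,p,z,y in S:
            P,A=fk(q,sg,off);e+=np.abs(P-p).sum()+np.abs(A[:,2]-z).sum()+np.abs(A[:,1]-y).sum()
        if best is None or e<best[0]: best=(e,sg,off)
_,SG,OFF=best
LO=np.array([-2.76,-.34,-1.52,.19,-1.09,.17,-2.82]);HI=np.array([2.76,2.15,1.57,2.46,4.23,1.99,2.82])
def ik(p,A,q0):
    def f(q):
        P,B=fk(q);return np.r_[(P-p)*5,(R.from_matrix(A.T@B).as_rotvec()),.02*(q-q0)]
    s=least_squares(f,np.clip(q0,LO+.01,HI-.01),bounds=(LO,HI));return s.x,np.abs(s.fun[:6]).max()
E
python3 - <<'E'
from ik import *
from h import rot,pinch_z,now,get_obs
print(best);now()
q0=get_obs()['joint_positions']
for x in (.5,.55):
  for yaw in (-60,-75,-90):
    for s in(1,-1):
      B=rot(yaw,62,s);q,e=ik(np.array([x,0,.085])-pinch_z*B[:,2],B,q0);print(x,yaw,s,q.round(2),e.round(3))
E
```

```text
(np.float64(0.27270215083341115), [-1, 1, -1, 1, -1, 1, -1], 1.5707963267948966)
t 7.9 grasp [ 0.5026 -0.0443  0.1794] z [ 0.428 -0.166 -0.888] y [ 0.069  0.986 -0.151] q [ 0.11  0.3  -0.36  2.35  1.34  0.37  0.08] F [ 0.2 -0.2 -1. ] open 0.019489206227489928 41.370381116867065
0.5 -60 1 [-0.6   0.89 -0.08  2.3   1.48  1.13 -1.63] 0.001
0.5 -60 -1 [-0.53  0.9  -0.18  2.3   1.48  1.21  1.5 ] 0.001
0.5 -75 1 [-0.66  0.9   0.08  2.11  1.14  1.08 -1.4 ] 0.001
0.5 -75 -1 [-0.41  0.92 -0.3   2.11  1.23  1.35  1.63] 0.001
0.5 -90 1 [-0.61  0.93  0.1   1.92  0.87  1.19 -1.25] 0.001
0.5 -90 -1 [-0.3   0.96 -0.39  1.92  1.06  1.5   1.67] 0.001
0.55 -60 1 [-0.54  0.89 -0.06  2.2   1.49  1.13 -1.51] 0.001
0.55 -60 -1 [-0.49  0.89 -0.15  2.2   1.5   1.2   1.62] 0.001
0.55 -75 1 [-0.61  0.91  0.08  2.    1.14  1.11 -1.3 ] 0.001
0.55 -75 -1 [-0.38  0.93 -0.28  2.    1.26  1.36  1.74] 0.001
0.55 -90 1 [-0.56  0.95  0.09  1.8   0.89  1.24 -1.17] 0.001
0.55 -90 -1 [-0.28  0.99 -0.37  1.8   1.09  1.53  1.77] 0.001
```

```bash
cat >> h.py <<'E'
def path(g,yaw,tilt,s=1,n=8):
    from ik import ik
    o=get_obs();p0=o['eef_pos'];A=Rm(o['tcp_rot']);q=o['joint_positions']
    B=rot(yaw,tilt,s);T=np.array(g)-pinch_z*B[:,2];dr=R.from_matrix(A.T@B).as_rotvec()
    for k in range(1,n+1):
        f=k/n;P=p0+f*(T-p0);C=A@R.from_rotvec(f*dr).as_matrix();q2,e=ik(P,C,q)
        print('off',(A.T@(P-p0)*100).round(2).tolist(),'dr',np.degrees(f*dr).round(1).tolist(),'q',q2.round(2),'dq',np.abs(q2-q).max().round(2),'e',e.round(3));q=q2
E
python3 - <<'E'
from h import *
path((.53,-.03,.22),-75,60,1,8)
E
```

```text
off [-0.56, 1.54, 0.29] dr [5.4, -3.0, 7.2] q [ 0.12  0.33 -0.32  2.36  1.56  0.44 -0.23] dq 0.31 e 0.001
off [-1.13, 3.08, 0.57] dr [10.8, -6.0, 14.4] q [ 0.03  0.37 -0.33  2.35  1.59  0.6  -0.46] dq 0.23 e 0.0
off [-1.69, 4.63, 0.86] dr [16.2, -9.0, 21.5] q [-0.06  0.41 -0.32  2.33  1.55  0.75 -0.62] dq 0.17 e 0.0
off [-2.26, 6.17, 1.14] dr [21.6, -12.0, 28.7] q [-0.14  0.45 -0.3   2.3   1.49  0.88 -0.76] dq 0.14 e 0.0
off [-2.82, 7.71, 1.43] dr [27.0, -15.0, 35.9] q [-0.22  0.5  -0.28  2.25  1.41  1.01 -0.87] dq 0.12 e 0.0
off [-3.38, 9.25, 1.72] dr [32.4, -18.1, 43.1] q [-0.28  0.54 -0.26  2.19  1.33  1.12 -0.97] dq 0.11 e 0.0
off [-3.95, 10.79, 2.0] dr [37.8, -21.1, 50.3] q [-0.34  0.59 -0.23  2.12  1.24  1.22 -1.06] dq 0.1 e 0.0
off [-4.51, 12.34, 2.29] dr [43.2, -24.1, 57.4] q [-0.38  0.64 -0.2   2.05  1.15  1.32 -1.15] dq 0.1 e 0.0
```

Call:
play_rows --targets '[{"offset": [-0.3, 0.8, 0.15], "dr": [2.7, -1.5, 3.6]}, {"offset": [-0.6, 1.5, 0.3], "dr": [5.4, -3, 7.2]}, {"offset": [-0.6, 1.5, 0.3], "dr": [5.4, -3, 7.2]}]'

```text
time_s: 8.2
eef_pos: [0.4444, -0.0029, 0.3148]
tcp_rot: [0.233, 2.604, -0.309]
contact_force: [0.1, 0.3, -1.6]
opening: 0.0196
grip_force: 41.4
```

Run:
```python
from h import *
now()
path((.53,-.03,.22),-75,60,1,10)
```

```text
t 8.2 grasp [ 0.5159 -0.0433  0.1837] z [ 0.462 -0.261 -0.848] y [ 0.221  0.959 -0.175] q [ 0.01  0.33 -0.35  2.36  1.47  0.51 -0.25] F [ 0.1  0.3 -1.6] open 0.019571295686281086 41.385435461997986
off [-0.24, 1.13, 0.12] dr [3.8, -2.1, 5.0] q [ 0.04  0.35 -0.31  2.36  1.59  0.54 -0.4 ] dq 0.15 e 0.0
off [-0.48, 2.25, 0.23] dr [7.6, -4.2, 10.0] q [-0.02  0.38 -0.31  2.34  1.58  0.65 -0.53] dq 0.13 e 0.0
off [-0.72, 3.38, 0.35] dr [11.3, -6.3, 15.1] q [-0.08  0.41 -0.3   2.33  1.54  0.75 -0.64] dq 0.11 e 0.0
off [-0.96, 4.5, 0.47] dr [15.1, -8.4, 20.1] q [-0.14  0.44 -0.29  2.3   1.5   0.85 -0.73] dq 0.1 e 0.0
off [-1.2, 5.63, 0.58] dr [18.9, -10.5, 25.1] q [-0.19  0.47 -0.28  2.27  1.45  0.94 -0.81] dq 0.09 e 0.0
off [-1.44, 6.75, 0.7] dr [22.7, -12.6, 30.1] q [-0.24  0.51 -0.27  2.24  1.39  1.02 -0.89] dq 0.08 e 0.0
off [-1.68, 7.88, 0.82] dr [26.5, -14.7, 35.2] q [-0.28  0.54 -0.25  2.2   1.33  1.1  -0.96] dq 0.08 e 0.0
off [-1.92, 9.0, 0.93] dr [30.2, -16.8, 40.2] q [-0.32  0.57 -0.23  2.15  1.27  1.18 -1.02] dq 0.07 e 0.0
off [-2.17, 10.13, 1.05] dr [34.0, -18.9, 45.2] q [-0.36  0.6  -0.21  2.1   1.21  1.25 -1.09] dq 0.07 e 0.0
off [-2.41, 11.25, 1.17] dr [37.8, -21.0, 50.2] q [-0.39  0.64 -0.19  2.05  1.15  1.31 -1.14] dq 0.07 e 0.0
```

Call:
play_rows --targets '[{"offset": [-0.2, 1.1, 0.1], "dr": [3.8, -2.1, 5]}, {"offset": [-0.5, 2.25, 0.25], "dr": [7.6, -4.2, 10]}, {"offset": [-0.7, 3.4, 0.35], "dr": [11.3, -6.3, 15.1]}, {"offset": [-1, 4.5, 0.5], "dr": [15.1, -8.4, 20.1]}, {"offset": [-1.2, 5.6, 0.6], "dr": [18.9, -10.5, 25.1]}, {"offset": [-1.4, 6.75, 0.7], "dr": [22.7, -12.6, 30.1]}, {"offset": [-1.7, 7.9, 0.8], "dr": [26.5, -14.7, 35.2]}, {"offset": [-1.9, 9, 0.9], "dr": [30.2, -16.8, 40.2]}, {"offset": [-2.2, 10.1, 1], "dr": [34, -18.9, 45.2]}, {"offset": [-2.4, 11.25, 1.2], "dr": [37.8, -21, 50.2]}]'

```text
time_s: 9.2
eef_pos: [0.4945, 0.0983, 0.2967]
tcp_rot: [1.34, 1.742, -0.777]
contact_force: [0.8, -0.4, -1.5]
opening: 0.0197
grip_force: 41.4
```

Call:
play_rows --targets '[{"offset": [0, 0, 0], "dr": [0, 0, 0]}, {"offset": [0, 0, 0], "dr": [0, 0, 0]}, {"offset": [0, 0, 0], "dr": [0, 0, 0]}]'

```text
time_s: 9.5
eef_pos: [0.494, 0.0969, 0.297]
tcp_rot: [1.334, 1.744, -0.774]
contact_force: [-0.9, -0.5, -1.4]
opening: 0.0197
grip_force: 41.5
```

Run:
```python
from h import *
now()
path((.53,-.03,.12),-75,60,1,3)
for n in ('side','top'):
    c=grab(n);W=cloud(c)
    hsv=cv2.cvtColor(c['pixels'],cv2.COLOR_BGR2HSV)
    m=(hsv[...,1]>30)&(hsv[...,2]>110)&(hsv[...,0]>15)&(hsv[...,0]<35)&(np.hypot(W[...,0]-.53,W[...,1]+.03)<.12)&(W[...,2]>.08)
    P=W[m];print(n,m.sum(),P.min(0).round(3),P.max(0).round(3))
    cv2.imwrite(f'pics/{n}3.png',c['pixels'])
c=cv2.imread('pics/side3.png');cv2.imwrite('pics/s3c.png',cv2.resize(c[60:280,150:400],None,fx=2.6,fy=2.6))
```

```text
t 9.5 grasp [ 0.5285 -0.0325  0.2195] z [ 0.223 -0.836 -0.501] y [ 0.966  0.26  -0.004] q [-0.44  0.63 -0.24  2.05  1.09  1.37 -1.17] F [-0.9 -0.5 -1.4] open 0.019705803572703136 41.52454912662506
off [2.91, 0.08, 1.6] dr [-0.0, -0.0, 0.1] q [-0.38  0.69 -0.21  2.07  1.18  1.3  -1.22] dq 0.1 e 0.0
off [5.82, 0.15, 3.21] dr [-0.0, -0.0, 0.1] q [-0.39  0.76 -0.2   2.08  1.21  1.27 -1.29] dq 0.07 e 0.0
off [8.73, 0.23, 4.81] dr [-0.1, -0.1, 0.2] q [-0.39  0.82 -0.19  2.09  1.24  1.25 -1.36] dq 0.07 e 0.0
side 484 [ 0.482 -0.075  0.145] [0.573 0.018 0.294]
top 241 [ 0.478 -0.054  0.146] [0.567 0.085 0.325]
```

View pics/s3c.png

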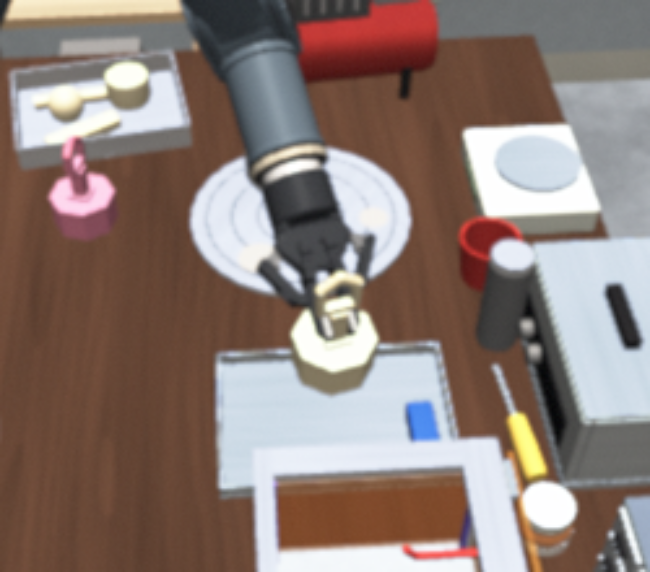

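Call:
play_rows --targets '[{"offset": [0.9, 0, 0.5], "dr": [0, 0, 0]}, {"offset": [2.6, 0, 1.5], "dr": [0, 0, 0]}, {"offset": [4.3, 0, 2.5], "dr": [0, 0, 0]}, {"offset": [6, 0, 3.5], "dr": [0, 0, 0]}, {"offset": [7.8, 0, 4.5], "dr": [0, 0, 0]}, {"offset": [9.1, 0, 5.25], "dr": [0, 0, 0]}, {"offset": [10, 0, 5.8], "dr": [0, 0, 0]}, {"offset": [10, 0, 5.8], "dr": [0, 0, 0]}, {"offset": [10, 0, 5.8], "dr": [0, 0, 0]}]'

```text
time_s: 10.5
eef_pos: [0.4944, 0.0974, 0.1813]
tcp_rot: [1.336, 1.741, -0.773]
contact_force: [-0.2, 0.9, -1.1]
opening: 0.0194
grip_force: 41.5
```

Run:
```python
from h import *
now()
c=grab('side');W=cloud(c);hsv=cv2.cvtColor(c['pixels'],cv2.COLOR_BGR2HSV)
m=(hsv[...,1]>30)&(hsv[...,2]>110)&(hsv[...,0]>15)&(hsv[...,0]<35)&(np.hypot(W[...,0]-.53,W[...,1]+.03)<.12)
P=W[m];print(m.sum(),P.min(0).round(3),P.max(0).round(3))
```

```text
t 10.5 grasp [ 0.5289 -0.0321  0.104 ] z [ 0.223 -0.837 -0.5  ] y [ 0.966  0.258 -0.001] q [-0.46  0.84 -0.22  2.09  1.18  1.28 -1.41] F [-0.2  0.9 -1.1] open 0.019421480749749108 41.46357178688049
288 [ 0.484 -0.074  0.035] [0.563 0.017 0.178]
```

Call:
play_rows --targets '[{"offset": [0.43, 0, 0.25], "dr": [0, 0, 0]}, {"offset": [0.86, 0, 0.5], "dr": [0, 0, 0]}, {"offset": [1.2, 0, 0.7], "dr": [0, 0, 0]}, {"offset": [1.4, 0, 0.8], "dr": [0, 0, 0]}, {"offset": [1.5, 0, 0.87], "dr": [0, 0, 0]}, {"offset": [1.6, 0, 0.92], "dr": [0, 0, 0]}, {"offset": [1.6, 0, 0.92], "dr": [0, 0, 0]}]'

```text
time_s: 11.25
eef_pos: [0.4943, 0.0975, 0.1625]
tcp_rot: [1.336, 1.741, -0.773]
contact_force: [-0.2, 0.3, -2.1]
opening: 0.019
grip_force: 41.5
```

Call:
play_rows --targets '[{"offset": [0.09, 0, 0.05], "dr": [0, 0, 0]}, {"offset": [0.17, 0, 0.1], "dr": [0, 0, 0]}, {"offset": [0.17, 0, 0.1], "dr": [0, 0, 0]}]'

```text
time_s: 11.55
eef_pos: [0.4943, 0.0975, 0.1606]
tcp_rot: [1.336, 1.741, -0.772]
contact_force: [0.2, 0.1, -1.2]
opening: 0.0194
grip_force: 41.5
```

Call:
play_rows --targets '[{"offset": [0.09, 0, 0.05], "dr": [0, 0, 0]}, {"offset": [0.17, 0, 0.1], "dr": [0, 0, 0]}, {"offset": [0.17, 0, 0.1], "dr": [0, 0, 0]}]'

```text
time_s: 11.85
eef_pos: [0.4943, 0.0977, 0.1595]
tcp_rot: [1.335, 1.739, -0.773]
contact_force: [-2.7, 3.9, 8.1]
opening: 0.0194
grip_force: 42.8
```

Call:
play_rows --targets '[{"offset": [0.09, 0, 0.05], "dr": [0, 0, 0]}, {"offset": [0.17, 0, 0.1], "dr": [0, 0, 0]}, {"offset": [0.17, 0, 0.1], "dr": [0, 0, 0]}]'

```text
time_s: 12.15
eef_pos: [0.4941, 0.098, 0.1589]
tcp_rot: [1.333, 1.737, -0.773]
contact_force: [-7.4, 12.0, 24.4]
opening: 0.0194
grip_force: 44.9
```

Call:
play_rows --targets '[{"offset": [-0.1, 0, -0.06], "dr": [0, 0, 0]}, {"offset": [-0.1, 0, -0.06], "dr": [0, 0, 0]}]'

```text
time_s: 12.35
eef_pos: [0.4942, 0.0978, 0.1593]
tcp_rot: [1.334, 1.738, -0.773]
contact_force: [-4.3, 7.1, 14.5]
opening: 0.0194
grip_force: 43.5
```

Call:
play_rows --targets '[{"offset": [0, 0, 0], "dr": [0, 0, 0]}, {"offset": [0, 0, 0], "dr": [0, 0, 0]}, {"offset": [0, 0, 0], "dr": [0, 0, 0]}, {"offset": [0, 0, 0], "dr": [0, 0, 0]}, {"offset": [0, 0, 0], "dr": [0, 0, 0]}]' --hand 0.65

```text
time_s: 12.85
eef_pos: [0.4944, 0.0974, 0.1578]
tcp_rot: [1.336, 1.741, -0.773]
contact_force: [-0.1, 0.2, -1.3]
opening: 0.0552
grip_force: 0.3
```

Call:
play_rows --targets '[{"offset": [0, 0, -1], "dr": [0, 0, 0]}, {"offset": [0, 0, -3], "dr": [0, 0, 0]}, {"offset": [0, 0, -6], "dr": [0, 0, 0]}, {"offset": [0, 0, -9], "dr": [0, 0, 0]}, {"offset": [-2, 0, -11], "dr": [0, 0, 0]}, {"offset": [-5, 0, -12], "dr": [0, 0, 0]}, {"offset": [-8, 0, -13], "dr": [0, 0, 0]}, {"offset": [-8, 0, -13], "dr": [0, 0, 0]}, {"offset": [-8, 0, -13], "dr": [0, 0, 0]}]'

```text
time_s: 13.75
eef_pos: [0.4755, 0.168, 0.293]
tcp_rot: [1.337, 1.741, -0.77]
contact_force: [-0.6, 0.0, -0.5]
opening: 0.0554
grip_force: 0.0
```

Run:
```python
from h import *
now()
for n in ('side','top'):
    c=grab(n);W=cloud(c);hsv=cv2.cvtColor(c['pixels'],cv2.COLOR_BGR2HSV)
    m=(hsv[...,2]>100)&(np.hypot(W[...,0]-.53,W[...,1]+.03)<.085)&(W[...,2]>.02)&(W[...,2]<.16)&(W[...,0]<.605)
    P=W[m];print(n,m.sum(),P.min(0).round(3),P.max(0).round(3))
    for lo,hi in((.04,.055),(.07,.09),(.115,.16)):
        Q=P[(P[:,2]>lo)&(P[:,2]<hi)];print('  ',lo,len(Q),Q.mean(0).round(4),Q.min(0).round(3),Q.max(0).round(3))
    m=(W[...,2]>.07)&(W[...,2]<.22)&(np.hypot(W[...,0]-.486,W[...,1]-.393)<.07)
    print('lampb',np.nanmean(W[m],0).round(4),m.sum())
```

```text
t 13.75 grasp [0.5101 0.0386 0.2155] z [ 0.224 -0.836 -0.501] y [0.966 0.258 0.001] q [-0.54  0.66 -0.28  2.    0.99  1.45 -1.21] F [-0.6  0.  -0.5] open 0.05537869682499705 0.0
side 706 [ 0.472 -0.073  0.022] [0.561 0.009 0.156]
   0.04 362 [ 0.516  -0.0376  0.0518] [ 0.472 -0.071  0.04 ] [0.561 0.009 0.055]
   0.07 36 [ 0.5161 -0.0358  0.0798] [ 0.505 -0.042  0.071] [ 0.529 -0.028  0.09 ]
   0.115 100 [ 0.5149 -0.0327  0.1383] [ 0.495 -0.046  0.115] [ 0.537 -0.017  0.156]
lampb [nan nan nan] 0
top 634 [ 0.471 -0.101  0.02 ] [0.578 0.013 0.154]
   0.04 463 [ 0.5135 -0.0301  0.0507] [ 0.473 -0.075  0.041] [0.561 0.013 0.055]
   0.07 6 [ 0.5109 -0.023   0.0759] [ 0.504 -0.03   0.071] [ 0.519 -0.018  0.082]
   0.115 72 [ 0.5149 -0.0302  0.1427] [ 0.494 -0.045  0.117] [ 0.537 -0.017  0.154]
lampb [nan nan nan] 0<stdin>:10: RuntimeWarning: Mean of empty slice
```

Run:
```python
from h import *
path((.5155,-.031,.27),-75,0,1,10)
```

```text
off [-2.17, -0.13, 1.09] dr [-0.0, 6.0, 0.0] q [-0.4   0.61 -0.28  2.01  1.04  1.32 -1.11] dq 0.14 e 0.0
off [-4.33, -0.26, 2.18] dr [-0.0, 12.0, 0.0] q [-0.33  0.56 -0.31  2.02  1.01  1.24 -1.03] dq 0.08 e 0.0
off [-6.5, -0.39, 3.27] dr [-0.0, 18.0, 0.0] q [-0.24  0.5  -0.33  2.02  0.96  1.16 -0.93] dq 0.1 e 0.0
off [-8.66, -0.52, 4.36] dr [-0.0, 24.0, 0.0] q [-0.15  0.46 -0.36  2.01  0.9   1.09 -0.82] dq 0.12 e 0.0
off [-10.83, -0.65, 5.45] dr [-0.0, 30.0, 0.0] q [-0.05  0.42 -0.39  1.99  0.82  1.03 -0.69] dq 0.13 e 0.0
off [-12.99, -0.78, 6.54] dr [-0.1, 36.0, 0.0] q [ 0.06  0.39 -0.43  1.97  0.71  0.98 -0.54] dq 0.15 e 0.0
off [-15.16, -0.91, 7.62] dr [-0.1, 42.0, 0.0] q [ 0.17  0.37 -0.47  1.94  0.6   0.96 -0.38] dq 0.16 e 0.0
off [-17.32, -1.04, 8.71] dr [-0.1, 48.0, 0.0] q [ 0.28  0.36 -0.51  1.91  0.47  0.96 -0.22] dq 0.16 e 0.0
off [-19.49, -1.17, 9.8] dr [-0.1, 54.0, 0.0] q [ 0.39  0.36 -0.56  1.87  0.35  0.98 -0.07] dq 0.15 e 0.0
off [-21.65, -1.3, 10.89] dr [-0.1, 60.0, 0.0] q [ 0.49  0.36 -0.6   1.83  0.24  1.02  0.06] dq 0.13 e 0.0
```

Call:
play_rows --targets '[{"offset": [-2.2, -0.1, 1.1], "dr": [0, 6, 0]}, {"offset": [-4.3, -0.3, 2.2], "dr": [0, 12, 0]}, {"offset": [-6.5, -0.4, 3.3], "dr": [0, 18, 0]}, {"offset": [-8.7, -0.5, 4.4], "dr": [0, 24, 0]}, {"offset": [-10.8, -0.6, 5.4], "dr": [0, 30, 0]}, {"offset": [-13, -0.8, 6.5], "dr": [0, 36, 0]}, {"offset": [-15.2, -0.9, 7.6], "dr": [0, 42, 0]}, {"offset": [-17.3, -1, 8.7], "dr": [0, 48, 0]}, {"offset": [-19.5, -1.2, 9.8], "dr": [0, 54, 0]}, {"offset": [-21.6, -1.3, 10.9], "dr": [0, 60, 0]}]' --hand 0.85

```text
time_s: 14.85
eef_pos: [0.5156, -0.0318, 0.4246]
tcp_rot: [-1.909, -2.488, -0.004]
contact_force: [0.5, -0.1, -1.1]
opening: 0.0728
grip_force: 0.0
```

Call:
play_rows --targets '[{"offset": [0, 0, 0], "dr": [0, 0, 0]}, {"offset": [0, 0, 0], "dr": [0, 0, 0]}, {"offset": [0, 0, 0], "dr": [0, 0, 0]}]'

```text
time_s: 15.15
eef_pos: [0.5152, -0.0298, 0.4237]
tcp_rot: [-1.91, -2.493, 0.004]
contact_force: [-0.6, -0.1, 0.3]
opening: 0.0725
grip_force: 0.0
```

```bash
cat > seelamp.py <<'E'
from h import *
now()
c=grab('wrist');W=cloud(c);cv2.imwrite('pics/w4.png',c['pixels'])
m=(np.hypot(W[...,0]-.516,W[...,1]+.031)<.07)&(W[...,2]>.03)&(W[...,2]<.165)
P=W[m]
for lo,hi in((.045,.06),(.07,.09),(.105,.16),(.142,.165)):
    Q=P[(P[:,2]>lo)&(P[:,2]<hi)]
    if len(Q)<5: continue
    r=cv2.minAreaRect(Q[:,:2].astype(np.float32));print('  ',lo,len(Q),Q.mean(0).round(4),Q[:,2].max().round(3),'rect',np.round(r[0],4),np.round(r[1],4),r[2].__round__(1))
c=grab('top');W=cloud(c)
m=(W[...,2]>.07)&(W[...,2]<.22)&(np.hypot(W[...,0]-.486,W[...,1]-.393)<.07)
print('lampb',np.nanmean(W[m],0).round(4),m.sum())
E
python3 seelamp.py
```

```text
t 15.15 grasp [ 0.5148 -0.0299  0.269 ] z [-0.003 -0.001 -1.   ] y [ 0.966  0.26  -0.003] q [ 0.37  0.36 -0.55  1.81  0.21  1.04 -0.  ] F [-0.6 -0.1  0.3] open 0.07249435425185538 0.0
   0.045 2298 [ 0.5141 -0.0182  0.0532] 0.059 rect [ 0.5175 -0.0291] [0.0839 0.0843] 72.5
   0.07 64 [ 0.5136 -0.0203  0.08  ] 0.09 rect [ 0.5148 -0.0206] [0.021  0.0076] 4.6
   0.105 972 [ 0.5163 -0.0273  0.1325] 0.156 rect [ 0.5169 -0.0289] [0.049 0.012] 27.2
   0.142 431 [ 0.5171 -0.0276  0.1484] 0.156 rect [ 0.5173 -0.0287] [0.0402 0.0118] 27.5
lampb [0.4866 0.3954 0.1133] 783
```

View pics/w4.png

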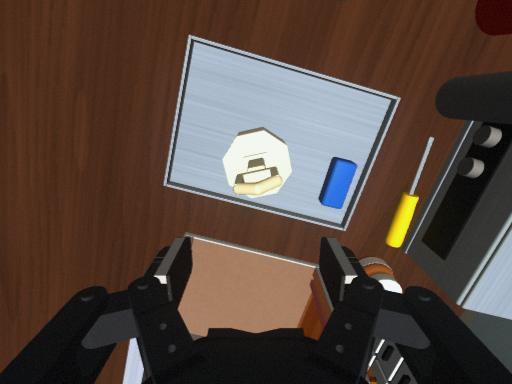

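Run:
```python
from h import *
move((.5172,-.0288,.19),-62.7,0)
move((.5172,-.0288,.120),-62.7,0)
```

```text
offset [0.01 0.22 7.93] dr [ -0.1  -0.  -12.2] tcp [ 0.517 -0.029  0.345]
offset [1.000e-02 2.400e-01 1.493e+01] dr [ -0.1  -0.  -12.2] tcp [ 0.517 -0.029  0.275]
```

Call:
play_rows --targets '[{"offset": [0, 0.2, 2], "dr": [0, 0, -4]}, {"offset": [0, 0.2, 4], "dr": [0, 0, -8]}, {"offset": [0, 0.2, 6], "dr": [0, 0, -12.2]}, {"offset": [0, 0.2, 7], "dr": [0, 0, -12.2]}, {"offset": [0, 0.2, 8], "dr": [0, 0, -12.2]}, {"offset": [0, 0.2, 8], "dr": [0, 0, -12.2]}, {"offset": [0, 0.2, 8], "dr": [0, 0, -12.2]}, {"offset": [0, 0.2, 8], "dr": [0, 0, -12.2]}]'

```text
time_s: 16.05
eef_pos: [0.5177, -0.0305, 0.3455]
tcp_rot: [1.638, 2.68, -0.0]
contact_force: [1.0, 0.4, -0.1]
opening: 0.0726
grip_force: 0.0
```

```bash
python3 seelamp.py; python3 -c "
from h import *
move((.5172,-.0288,.120),-62.7,0)"
```

```text
t 16.05 grasp [ 0.5177 -0.0305  0.1908] z [ 0. -0. -1.] y [0.89  0.456 0.   ] q [ 0.37  0.45 -0.57  1.91  0.32  0.86  0.11] F [ 1.   0.4 -0.1] open 0.07260189260695675 0.0
   0.045 3782 [ 0.5116 -0.0182  0.0532] 0.06 rect [ 0.5155 -0.0258] [0.0839 0.077 ] 27.3
   0.07 134 [ 0.5126 -0.0203  0.08  ] 0.09 rect [ 0.5129 -0.0208] [0.0197 0.0022] 26.5
   0.105 1959 [ 0.516  -0.027   0.1323] 0.156 rect [ 0.5166 -0.0285] [0.0491 0.0125] 26.0
   0.142 845 [ 0.5162 -0.0274  0.1485] 0.156 rect [ 0.5172 -0.0281] [0.0392 0.0115] 26.9
lampb [0.4864 0.3955 0.1135] 782
offset [0.18 0.05 7.07] dr [-0.   0.  -0.2] tcp [ 0.517 -0.029  0.275]
```

Call:
play_rows --targets '[{"offset": [0.2, 0.02, 1.5], "dr": [0, 0, 0]}, {"offset": [0.2, 0.02, 3], "dr": [0, 0, 0]}, {"offset": [0.2, 0.02, 4.5], "dr": [0, 0, 0]}, {"offset": [0.2, 0.02, 6], "dr": [0, 0, 0]}, {"offset": [0.2, 0.02, 6.8], "dr": [0, 0, 0]}, {"offset": [0.2, 0.02, 7.1], "dr": [0, 0, 0]}, {"offset": [0.2, 0.02, 7.1], "dr": [0, 0, 0]}, {"offset": [0.2, 0.02, 7.1], "dr": [0, 0, 0]}]'

```text
time_s: 16.95
eef_pos: [0.5169, -0.0288, 0.2743]
tcp_rot: [1.638, 2.681, -0.0]
contact_force: [0.0, -0.1, -0.6]
opening: 0.0725
grip_force: 0.0
```

Call:
play_rows --targets '[{"offset": [0, 0, 0], "dr": [0, 0, 0]}, {"offset": [0, 0, 0], "dr": [0, 0, 0]}, {"offset": [0, 0, 0], "dr": [0, 0, 0]}]' --hand 0.6

```text
time_s: 17.25
eef_pos: [0.5167, -0.0288, 0.274]
tcp_rot: [-1.638, -2.681, 0.001]
contact_force: [-0.3, -0.0, -0.2]
opening: 0.0514
grip_force: 0.0
```

Call:
play_rows --targets '[{"offset": [0, 0, 0], "dr": [0, 0, 0]}, {"offset": [0, 0, 0], "dr": [0, 0, 0]}, {"offset": [0, 0, 0], "dr": [0, 0, 0]}, {"offset": [0, 0, 0], "dr": [0, 0, 0]}]' --hand 0.3 --grip_force 50

```text
time_s: 17.65
eef_pos: [0.5166, -0.0288, 0.2736]
tcp_rot: [-1.637, -2.68, 0.001]
contact_force: [0.3, -0.4, -1.0]
opening: 0.0464
grip_force: 51.3
```

Run:
```python
from h import *
now()
```

```text
t 17.65 grasp [ 0.5164 -0.0289  0.1189] z [-0.001 -0.    -1.   ] y [ 0.89   0.457 -0.001] q [ 0.31  0.55 -0.51  2.    0.41  0.7   0.02] F [ 0.3 -0.4 -1. ] open 0.046370862602312685 51.31082030944526
```

Call:
play_rows --targets '[{"offset": [0, 0, -0.3], "dr": [0, 0, 0]}, {"offset": [0, 0, -1.2], "dr": [0, 0, 0]}, {"offset": [0, 0, -3], "dr": [0, 0, 0]}, {"offset": [0, 0, -6], "dr": [0, 0, 0]}, {"offset": [0, 0, -9], "dr": [0, 0, 0]}, {"offset": [0, 0, -13], "dr": [0, 0, 0]}, {"offset": [0, 0, -17], "dr": [0, 0, 0]}, {"offset": [0, 0, -21], "dr": [0, 0, 0]}, {"offset": [0, 0, -24], "dr": [0, 0, 0]}, {"offset": [0, 0, -25.5], "dr": [0, 0, 0]}]'

```text
time_s: 18.65
eef_pos: [0.5165, -0.0282, 0.5325]
tcp_rot: [1.635, 2.679, 0.002]
contact_force: [0.9, -0.5, -1.4]
opening: 0.0469
grip_force: 51.4
```

```bash
cat > cab.py <<'E'
from h import *
now()
for n in ('top','side'):
    c=grab(n);W=cloud(c);hsv=cv2.cvtColor(c['pixels'],cv2.COLOR_BGR2HSV)
    m=((hsv[...,0]<8)|(hsv[...,0]>172))&(hsv[...,1]>150)&(hsv[...,2]>80)&(abs(W[...,0]-.56)<.13)&(abs(W[...,1]+.29)<.12)&(W[...,2]>.1)
    l=cv2.connectedComponentsWithStats(m.astype(np.uint8));k=1+np.argmax(l[2][1:,4]);m=l[1]==k
    P=W[m];v,u=np.nonzero(m);print(n,m.sum(),'x',P[:,0].min(),P[:,0].max(),'u',u.min(),u.max(),'v',v.min(),v.max(),'zmed',np.median(P[:,2]))
    # centre line of hook by rays: on plane .185 (+ top)
    G=np.array([plane(c,a,b,.189)[:2] for a,b in zip(u,v)])
    for x0 in np.arange(.52,.68,.015):
        s=abs(G[:,0]-x0)<.0075
        if s.sum(): print('   x',x0.round(3),'y@.189',G[s,1].mean().round(4),G[s,1].min().round(4),G[s,1].max().round(4),'z',np.median(P[s,2]).round(3),s.sum())
    # rim mask: inner & outer
    rm=(abs(W[...,2]-.2)<.008)&(abs(W[...,0]-.56)<.14)&(abs(W[...,1]+.29)<.14)
    cs,hi=cv2.findContours(rm.astype(np.uint8),cv2.RETR_CCOMP,cv2.CHAIN_APPROX_NONE)
    for q,hh in zip(cs,hi[0]):
        if cv2.contourArea(q)>800:
            g=np.array([plane(c,*p[0],.2)[:2] for p in q],np.float32);r=cv2.minAreaRect(g);print('  ',('outer','hole')[hh[3]>=0],np.round(r[0],4),np.round(r[1],4),round(r[2],1),g.min(0).round(3),g.max(0).round(3))
E
python3 cab.py
```

```text
t 18.65 grasp [ 0.5171 -0.0283  0.3778] z [ 0.003 -0.    -1.   ] y [0.889 0.457 0.003] q [ 0.43  0.28 -0.63  1.62  0.17  1.3   0.25] F [ 0.9 -0.5 -1.4] open 0.046906443616004156 51.37847961857915
top 41 x 0.5674900328717664 0.6310754722509557 u 353 356 v 137 158 zmed 0.1865289740813807
   x 0.565 y@.189 -0.2926 -0.2936 -0.2908 z 0.199 3
   x 0.58 y@.189 -0.2901 -0.2917 -0.2883 z 0.187 9
   x 0.595 y@.189 -0.2906 -0.2923 -0.289 z 0.186 9
   x 0.61 y@.189 -0.2902 -0.2905 -0.2899 z 0.187 5
   x 0.625 y@.189 -0.291 -0.2942 -0.2879 z 0.186 15Traceback (most recent call last):
  File "cab.py", line 18, in <module>
    g=np.array([plane(c,*p[0],.2)[:2] for p in q],np.float32);r=cv2.minAreaRect(g);print('  ',('outer','hole')[hh[3]>=0],np.round(r[0],4),np.round(r[1],4),round(r[2],1),g.min(0).round(3),g.max(0).round(3))
                                                                                              ~~~~~~~~~~~~~~~~^^^^^^^^^^
TypeError: tuple indices must be integers or slices, not numpy.bool
```

```bash
sed -i "s/\[hh\[3\]>=0\]/[int(hh[3]>=0)]/" cab.py; python3 cab.py
```

```text
t 18.7 grasp [ 0.5175 -0.0282  0.3789] z [ 0.005 -0.    -1.   ] y [0.889 0.457 0.004] q [ 0.43  0.28 -0.63  1.61  0.17  1.3   0.25] F [ 1.3 -0.4  0.3] open 0.0463933903021542 51.38815451413393
top 41 x 0.5671164788019639 0.6303811121159797 u 353 356 v 137 158 zmed 0.1876386671990875
   x 0.565 y@.189 -0.2926 -0.2936 -0.2908 z 0.199 3
   x 0.58 y@.189 -0.2901 -0.2917 -0.2883 z 0.189 9
   x 0.595 y@.189 -0.2906 -0.2923 -0.289 z 0.188 9
   x 0.61 y@.189 -0.2902 -0.2905 -0.2899 z 0.188 5
   x 0.625 y@.189 -0.291 -0.2942 -0.2879 z 0.187 15
   outer [ 0.5575 -0.3091] [0.1958 0.2457] 89.6 [ 0.434 -0.408] [ 0.68  -0.212]
side 40 x 0.567116931290913 0.6300479703291587 u 306 332 v 270 273 zmed 0.18949518189528347
   x 0.565 y@.189 -0.2852 -0.2879 -0.2825 z 0.201 4
   x 0.58 y@.189 -0.2908 -0.2916 -0.288 z 0.192 7
   x 0.595 y@.189 -0.2921 -0.2925 -0.2917 z 0.192 6
   x 0.61 y@.189 -0.2926 -0.2936 -0.2907 z 0.188 9
   x 0.625 y@.189 -0.291 -0.2944 -0.2885 z 0.188 14
   outer [ 0.5586 -0.2923] [0.2345 0.2473] 89.5 [ 0.434 -0.41 ] [ 0.683 -0.174]
   hole [ 0.5419 -0.2914] [0.1719 0.1835] 89.5 [ 0.45  -0.378] [ 0.634 -0.205]
```

Run:
```python
from h import *
path((.507,-.291,.375),0,0,1,10)
```

```text
off [-2.29, -1.28, 0.0] dr [0.0, 0.0, -6.3] q [ 0.57  0.28 -0.62  1.64  0.17  1.27  0.5 ] dq 0.25 e 0.0
off [-4.58, -2.57, 0.0] dr [0.0, 0.0, -12.6] q [ 0.62  0.29 -0.64  1.64  0.18  1.27  0.65] dq 0.15 e 0.0
off [-6.88, -3.85, 0.0] dr [0.0, 0.0, -18.8] q [ 0.68  0.3  -0.65  1.63  0.19  1.28  0.8 ] dq 0.15 e 0.0
off [-9.17, -5.14, 0.0] dr [0.0, 0.0, -25.1] q [ 0.74  0.31 -0.67  1.62  0.2   1.28  0.95] dq 0.15 e 0.0
off [-11.46, -6.42, 0.0] dr [0.0, 0.0, -31.4] q [ 0.79  0.32 -0.68  1.6   0.21  1.29  1.09] dq 0.15 e 0.0
off [-13.75, -7.7, 0.01] dr [0.0, 0.0, -37.7] q [ 0.84  0.34 -0.7   1.58  0.23  1.3   1.24] dq 0.14 e 0.0
off [-16.04, -8.99, 0.01] dr [0.0, 0.0, -44.0] q [ 0.89  0.36 -0.72  1.56  0.24  1.31  1.38] dq 0.14 e 0.0
off [-18.33, -10.27, 0.01] dr [0.0, 0.1, -50.3] q [ 0.93  0.38 -0.74  1.54  0.26  1.32  1.52] dq 0.14 e 0.0
off [-20.63, -11.55, 0.01] dr [0.0, 0.1, -56.5] q [ 0.98  0.41 -0.76  1.51  0.28  1.34  1.65] dq 0.14 e 0.0
off [-22.92, -12.84, 0.01] dr [0.0, 0.1, -62.8] q [ 1.02  0.43 -0.78  1.48  0.31  1.35  1.78] dq 0.13 e 0.0
```

Call:
play_rows --targets '[{"offset": [-1, -0.6, 0], "dr": [0, 0, -3]}, {"offset": [-3, -1.7, 0], "dr": [0, 0, -8.5]}, {"offset": [-6, -3.4, 0], "dr": [0, 0, -16.5]}, {"offset": [-9, -5, 0], "dr": [0, 0, -24.7]}, {"offset": [-12, -6.7, 0], "dr": [0, 0, -32.9]}, {"offset": [-15, -8.4, 0], "dr": [0, 0, -41]}, {"offset": [-18, -10.1, 0], "dr": [0, 0, -49.3]}, {"offset": [-20.6, -11.5, 0], "dr": [0, 0, -56.5]}, {"offset": [-22.3, -12.5, 0], "dr": [0, 0, -61]}, {"offset": [-22.9, -12.8, 0], "dr": [0, 0, -62.8]}]'

```text
time_s: 19.8
eef_pos: [0.5066, -0.294, 0.5266]
tcp_rot: [-0.001, -3.138, -0.001]
contact_force: [0.3, -0.3, -2.0]
opening: 0.0461
grip_force: 51.5
```

Call:
play_rows --targets '[{"offset": [0, 0, 0], "dr": [0, 0, 0]}, {"offset": [0, 0, 0], "dr": [0, 0, 0]}, {"offset": [0, 0, 0], "dr": [0, 0, 0]}, {"offset": [0, 0, 0], "dr": [0, 0, 0]}]'

```text
time_s: 20.2
eef_pos: [0.5077, -0.29, 0.5288]
tcp_rot: [0.001, -3.141, 0.0]
contact_force: [-0.2, -0.3, -0.3]
opening: 0.0463
grip_force: 51.5
```

```bash
cat > chk.py <<'E'
from h import *
now()
c=grab('side');W=cloud(c);hsv=cv2.cvtColor(c['pixels'],cv2.COLOR_BGR2HSV);cv2.imwrite('pics/s5.png',c['pixels'])
g=get_obs()['eef_pos']
m=(hsv[...,1]>25)&(hsv[...,2]>100)&(hsv[...,0]>15)&(hsv[...,0]<35)&(np.hypot(W[...,0]-g[0],W[...,1]-g[1])<.07)&(W[...,2]>g[2]-.155-.125)
P=W[m]
for lo,hi in((-.12,-.07),(-.06,-.03),(-.02,.04)):
    z=P[:,2]-(g[2]-.1547);Q=P[(z>lo)&(z<hi)]
    if len(Q)>4: print('  ',lo,len(Q),Q.mean(0).round(4),Q.min(0).round(3),Q.max(0).round(3))
c=grab('wrist');cv2.imwrite('pics/w5.png',c['pixels'])
for nm,p in dict(tip=(.5685,-.2912,.197),seat=(.6035,-.2912,.185),mouthBL=(.6335,-.2062,.2),mouthFL=(.4535,-.2062,.2),mouthBR=(.6335,-.3762,.2)).items(): print(nm,proj(c,p).round())
E
python3 chk.py
```

```text
t 20.2 grasp [ 0.5075 -0.29    0.3741] z [-0.001 -0.    -1.   ] y [-0.  1. -0.] q [ 0.93  0.43 -0.77  1.46  0.3   1.38  1.72] F [-0.2 -0.3 -0.3] open 0.04627260008576744 51.467682011425495
   -0.12 335 [ 0.5019 -0.3255  0.2871] [ 0.465 -0.335  0.266] [ 0.547 -0.3    0.304]
   -0.06 50 [ 0.5058 -0.3     0.324 ] [ 0.497 -0.334  0.314] [ 0.548 -0.288  0.341]
   -0.02 10 [ 0.4997 -0.3059  0.3691] [ 0.495 -0.327  0.355] [ 0.511 -0.282  0.403]
tip [255. 221.]
seat [255. 241.]
mouthBL [320. 268.]
mouthFL [333. 125.]
mouthBR [189. 268.]
```

View pics/w5.png

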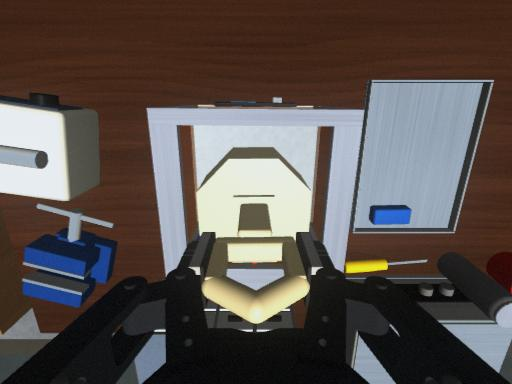

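Call:
play_rows --targets '[{"offset": [-0.25, -0.1, 0.5], "dr": [0, 0, 0]}, {"offset": [-0.25, -0.1, 1.5], "dr": [0, 0, 0]}, {"offset": [-0.25, -0.1, 2.8], "dr": [0, 0, 0]}, {"offset": [-0.25, -0.1, 3.8], "dr": [0, 0, 0]}, {"offset": [-0.25, -0.1, 4.5], "dr": [0, 0, 0]}, {"offset": [-0.25, -0.1, 4.5], "dr": [0, 0, 0]}, {"offset": [-0.25, -0.1, 4.5], "dr": [0, 0, 0]}]'

```text
time_s: 21.0
eef_pos: [0.51, -0.292, 0.4838]
tcp_rot: [-0.001, -3.141, 0.0]
contact_force: [0.3, 0.0, -0.1]
opening: 0.0459
grip_force: 51.5
```

```bash
python3 chk.py
python3 - <<'E'
from h import *
im=cv2.imread('pics/s5.png');cv2.imwrite('pics/s5c.png',cv2.resize(im[190:350,220:380],(640,600)[:1]*2 and (600,600),interpolation=cv2.INTER_CUBIC))
c=grab('top');W=cloud(c);g=get_obs()['eef_pos']
m=(abs(W[...,2]-.2)<.01)&(abs(W[...,0]-.55)<.13);print('rim F inner', [tuple((W[v,u]*1000).round().astype(int)) for u,v in ((318,203),(318,206),(318,209),(318,212))])
E
```

```text
t 21.0 grasp [ 0.5099 -0.292   0.3291] z [-0.001 -0.    -1.   ] y [ 0.001  1.    -0.   ] q [ 0.92  0.46 -0.76  1.53  0.32  1.28  1.69] F [ 0.3  0.  -0.1] open 0.04593801191880603 51.47915898822248
   -0.12 283 [ 0.5029 -0.3277  0.2426] [ 0.467 -0.337  0.222] [ 0.547 -0.294  0.259]
   -0.06 36 [ 0.5059 -0.3032  0.2783] [ 0.492 -0.337  0.27 ] [ 0.522 -0.281  0.296]
   -0.02 10 [ 0.5005 -0.3079  0.3318] [ 0.497 -0.328  0.312] [ 0.512 -0.283  0.368]
tip [256. 237.]
seat [256. 259.]
mouthBL [331. 289.]
mouthFL [349. 126.]
mouthBR [181. 289.]
rim F inner [(np.int64(445), np.int64(-179), np.int64(200)), (np.int64(437), np.int64(-178), np.int64(202)), (np.int64(438), np.int64(-200), np.int64(82)), (np.int64(435), np.int64(-216), np.int64(-3))]
```

View pics/s5c.png

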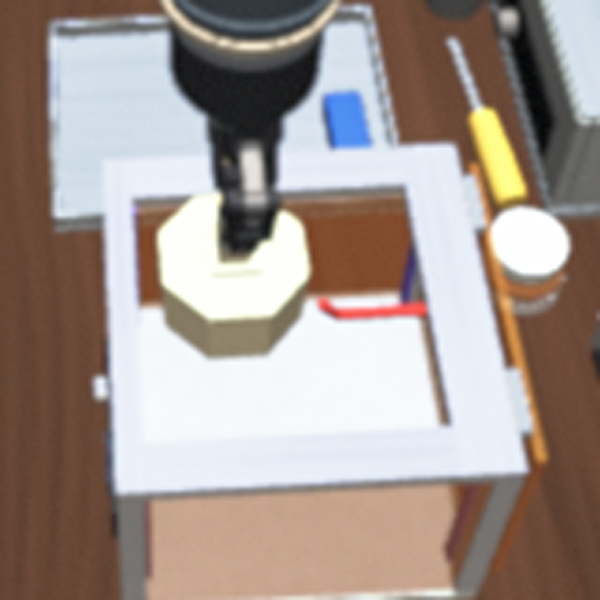

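Call:
play_rows --targets '[{"offset": [0, 0, 0.5], "dr": [0, 0, 0]}, {"offset": [0, 0, 1.8], "dr": [0, 0, 0]}, {"offset": [0, 0, 3.4], "dr": [0, 0, 0]}, {"offset": [0, 0, 5.2], "dr": [0, 0, 0]}, {"offset": [0, 0, 7.2], "dr": [0, 0, 0]}, {"offset": [0, 0, 9.2], "dr": [0, 0, 0]}, {"offset": [0, 0, 11], "dr": [0, 0, 0]}, {"offset": [0, 0, 12.6], "dr": [0, 0, 0]}, {"offset": [0, 0, 13.6], "dr": [0, 0, 0]}, {"offset": [0, 0, 13.9], "dr": [0, 0, 0]}]'

```text
time_s: 22.15
eef_pos: [0.5094, -0.2919, 0.3433]
tcp_rot: [-0.001, -3.139, -0.001]
contact_force: [0.5, -0.2, -1.0]
opening: 0.046
grip_force: 51.5
```

Call:
play_rows --targets '[{"offset": [0, 0, 0], "dr": [0, 0, 0]}, {"offset": [0, 0, 0], "dr": [0, 0, 0]}]'

```text
time_s: 22.35
eef_pos: [0.5101, -0.2919, 0.3454]
tcp_rot: [-0.001, -3.142, 0.001]
contact_force: [0.3, 0.4, -0.9]
opening: 0.0467
grip_force: 51.5
```

```bash
cat > hk.py <<'E'
from h import *
now()
c=grab('wrist');hsv=cv2.cvtColor(c['pixels'],cv2.COLOR_BGR2HSV)
for nm,p in dict(tip=(.5675,-.2912,.197),seat=(.6025,-.2912,.185)).items(): print(nm,proj(c,p).round())
m=((hsv[...,0]<8)|(hsv[...,0]>172))&(hsv[...,1]>150)&(hsv[...,2]>60);v,u=np.nonzero(m);k=(u>180)&(u<330);u,v=u[k],v[k]
for r in range(v.min(),v.max()+1,8):
    s=v==r
    if s.any(): print(r,u[s].min(),u[s].max(), 'y@.19',plane(c,u[s].mean(),r,.19).round(4))
c=grab('side');cv2.imwrite('pics/s6.png',cv2.resize(c['pixels'][190:350,220:380],(600,600),interpolation=cv2.INTER_CUBIC))
E
python3 hk.py
```

```text
t 22.35 grasp [ 0.5101 -0.292   0.1907] z [-0.    -0.001 -1.   ] y [ 0.001  1.    -0.001] q [ 0.89  0.58 -0.71  1.74  0.44  0.99  1.59] F [ 0.3  0.4 -0.9] open 0.046658596292991975 51.47729566320777
tip [257. 351.]
seat [257. 375.]
0 186 186 y@.19 [ 0.3924 -0.3194  0.19  ]
```

Call:
play_rows --targets '[{"offset": [0, 0.05, 0.2], "dr": [0, 0, 0]}, {"offset": [-0.5, 0.05, 0.35], "dr": [0, 0, 0]}, {"offset": [-1.5, 0.05, 0.35], "dr": [0, 0, 0]}, {"offset": [-2.5, 0.05, 0.35], "dr": [0, 0, 0]}, {"offset": [-3.3, 0.05, 0.35], "dr": [0, 0, 0]}, {"offset": [-3.8, 0.05, 0.35], "dr": [0, 0, 0]}, {"offset": [-3.8, 0.05, 0.35], "dr": [0, 0, 0]}]'

```text
time_s: 23.15
eef_pos: [0.5487, -0.2912, 0.3411]
tcp_rot: [0.0, -3.141, -0.0]
contact_force: [0.2, 0.7, -2.1]
opening: 0.0462
grip_force: 51.5
```

```bash
python3 hk.py
```

```text
t 23.15 grasp [ 0.5486 -0.2911  0.1864] z [-0.001  0.    -1.   ] y [-0.  1.  0.] q [ 0.83  0.63 -0.69  1.65  0.45  1.03  1.57] F [ 0.2  0.7 -2.1] open 0.0462288743419242 51.46984809078276
tip [255. 302.]
seat [255. 335.]
65 326 329 y@.19 [ 0.455  -0.2616  0.19  ]
329 248 261 y@.19 [ 0.5927 -0.2917  0.19  ]
```

View pics/s6.png

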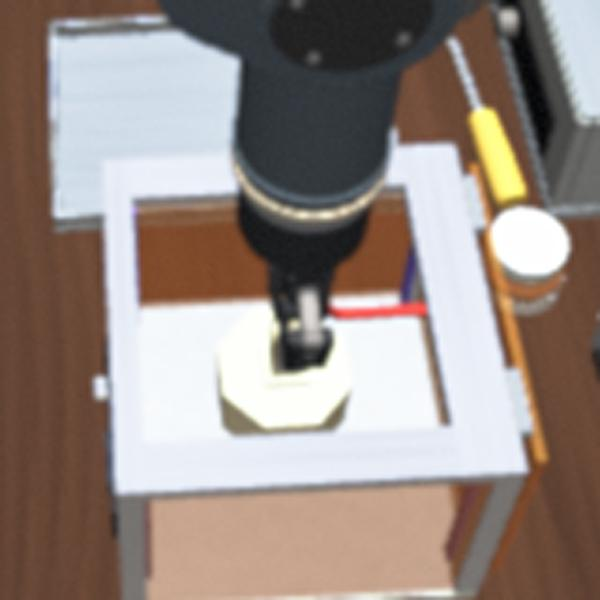

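Call:
play_rows --targets '[{"offset": [-0.5, 0, 0], "dr": [0, 0, 0]}, {"offset": [-1.2, 0, 0], "dr": [0, 0, 0]}, {"offset": [-2, 0, 0], "dr": [0, 0, 0]}, {"offset": [-2.6, 0, 0], "dr": [0, 0, 0]}, {"offset": [-2.6, 0, 0], "dr": [0, 0, 0]}]'

```text
time_s: 23.75
eef_pos: [0.5749, -0.2912, 0.3411]
tcp_rot: [0.0, -3.141, -0.0]
contact_force: [-0.6, -0.1, -1.9]
opening: 0.0467
grip_force: 51.5
```

Call:
play_rows --targets '[{"offset": [-0.6, 0, 0], "dr": [0, 0, 0]}, {"offset": [-1.3, 0, 0], "dr": [0, 0, 0]}, {"offset": [-2, 0, 0], "dr": [0, 0, 0]}, {"offset": [-2.4, 0, 0], "dr": [0, 0, 0]}, {"offset": [-2.4, 0, 0], "dr": [0, 0, 0]}, {"offset": [-2.4, 0, 0], "dr": [0, 0, 0]}]'

```text
time_s: 24.35
eef_pos: [0.5978, -0.2915, 0.3411]
tcp_rot: [-0.001, -3.14, 0.0]
contact_force: [-0.1, 0.2, -0.8]
opening: 0.0465
grip_force: 51.5
```

```bash
python3 hk.py
```

```text
t 24.35 grasp [ 0.5976 -0.2915  0.1864] z [-0.001 -0.    -1.   ] y [ 0.  1. -0.] q [ 0.77  0.68 -0.68  1.53  0.46  1.09  1.55] F [-0.1  0.2 -0.8] open 0.04652527278599697 51.46909508854151
tip [256. 214.]
seat [256. 265.]
210 256 256 y@.19 [ 0.5683 -0.2912  0.19  ]
218 248 263 y@.19 [ 0.5725 -0.2914  0.19  ]
226 248 262 y@.19 [ 0.5768 -0.2917  0.19  ]
234 248 262 y@.19 [ 0.5812 -0.2917  0.19  ]
242 248 262 y@.19 [ 0.5857 -0.2917  0.19  ]
250 248 261 y@.19 [ 0.5903 -0.2919  0.19  ]
258 248 261 y@.19 [ 0.595  -0.2919  0.19  ]
266 248 262 y@.19 [ 0.5998 -0.2917  0.19  ]
274 248 262 y@.19 [ 0.6047 -0.2917  0.19  ]
282 248 262 y@.19 [ 0.6098 -0.2917  0.19  ]
```

Call:
play_rows --targets '[{"offset": [0, 0, 0.4], "dr": [0, 0, 0]}, {"offset": [0, 0, 0.8], "dr": [0, 0, 0]}, {"offset": [0, 0, 1.1], "dr": [0, 0, 0]}, {"offset": [0, 0, 1.35], "dr": [0, 0, 0]}, {"offset": [0, 0, 1.5], "dr": [0, 0, 0]}, {"offset": [0, 0, 1.5], "dr": [0, 0, 0]}]'

```text
time_s: 25.05
eef_pos: [0.5978, -0.2915, 0.3259]
tcp_rot: [-0.001, -3.14, 0.0]
contact_force: [0.5, 0.5, -1.6]
opening: 0.0469
grip_force: 51.5
```

Call:
play_rows --targets '[{"offset": [0, 0, 0.1], "dr": [0, 0, 0]}, {"offset": [0, 0, 0.2], "dr": [0, 0, 0]}, {"offset": [0, 0, 0.2], "dr": [0, 0, 0]}]'

```text
time_s: 25.35
eef_pos: [0.5978, -0.2916, 0.3241]
tcp_rot: [-0.001, -3.141, 0.0]
contact_force: [-0.6, 0.1, -0.8]
opening: 0.0467
grip_force: 51.5
```

Call:
play_rows --targets '[{"offset": [0, 0, 0.1], "dr": [0, 0, 0]}, {"offset": [0, 0, 0.15], "dr": [0, 0, 0]}, {"offset": [0, 0, 0.15], "dr": [0, 0, 0]}]'

```text
time_s: 25.65
eef_pos: [0.5978, -0.2916, 0.3226]
tcp_rot: [-0.001, -3.14, 0.0]
contact_force: [-0.7, -0.5, -1.4]
opening: 0.0464
grip_force: 51.5
```

Call:
play_rows --targets '[{"offset": [0, 0, 0.1], "dr": [0, 0, 0]}, {"offset": [0, 0, 0.1], "dr": [0, 0, 0]}]'

```text
time_s: 25.85
eef_pos: [0.5978, -0.2916, 0.3216]
tcp_rot: [-0.001, -3.14, 0.0]
contact_force: [-0.6, -0.3, -1.9]
opening: 0.0466
grip_force: 51.5
```

Call:
play_rows --targets '[{"offset": [0, 0, 0.1], "dr": [0, 0, 0]}, {"offset": [0, 0, 0.1], "dr": [0, 0, 0]}]'

```text
time_s: 26.05
eef_pos: [0.5978, -0.2915, 0.3206]
tcp_rot: [-0.001, -3.14, 0.0]
contact_force: [-0.7, -0.8, -1.9]
opening: 0.0464
grip_force: 51.5
```

Call:
play_rows --targets '[{"offset": [0, 0, 0.1], "dr": [0, 0, 0]}, {"offset": [0, 0, 0.1], "dr": [0, 0, 0]}]'

```text
time_s: 26.25
eef_pos: [0.5978, -0.2916, 0.3196]
tcp_rot: [-0.001, -3.14, 0.0]
contact_force: [-0.1, -0.1, -1.5]
opening: 0.0465
grip_force: 51.5
```

Call:
play_rows --targets '[{"offset": [0, 0, 0.1], "dr": [0, 0, 0]}, {"offset": [0, 0, 0.1], "dr": [0, 0, 0]}]'

```text
time_s: 26.45
eef_pos: [0.5979, -0.2916, 0.3187]
tcp_rot: [-0.001, -3.141, 0.001]
contact_force: [0.4, -0.3, -0.3]
opening: 0.0465
grip_force: 51.5
```

Run:
```python
from h import *
now()
c=grab('wrist');W=cloud(c);hsv=cv2.cvtColor(c['pixels'],cv2.COLOR_BGR2HSV)
cv2.imwrite('pics/w7.png',cv2.resize(c['pixels'][180:384,150:362],(600,577)))
m=(hsv[...,1]>25)&(hsv[...,2]>80)&(hsv[...,0]>12)&(hsv[...,0]<40)&(np.hypot(W[...,0]-.598,W[...,1]+.2915)<.05)
P=W[m];print(len(P),P[:,2].max()); 
for lo,hi in ((.16,.18),(.18,.195),(.195,.215)):
    Q=P[(P[:,2]>lo)&(P[:,2]<hi)];print(lo,len(Q),Q.mean(0).round(4) if len(Q) else '')
```

```text
t 26.45 grasp [ 0.5977 -0.2917  0.164 ] z [-0.001 -0.    -1.   ] y [ 0.001  1.    -0.   ] q [ 0.76  0.71 -0.67  1.56  0.48  1.05  1.54] F [ 0.4 -0.3 -0.3] open 0.046456030219535024 51.474396055564284
9551 0.20537324893413683
0.16 187 [ 0.5935 -0.293   0.1679]
0.18 1346 [ 0.5951 -0.2913  0.1906]
0.195 1548 [ 0.596  -0.2917  0.1995]
```

View pics/w7.png

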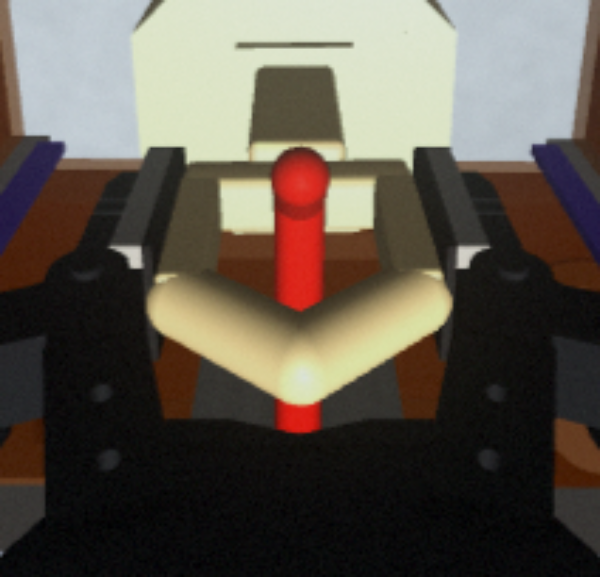

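Call:
play_rows --targets '[{"offset": [0, 0, 0.1], "dr": [0, 0, 0]}, {"offset": [0, 0, 0.1], "dr": [0, 0, 0]}]'

```text
time_s: 26.7
eef_pos: [0.5979, -0.2916, 0.3183]
tcp_rot: [-0.001, -3.141, 0.001]
contact_force: [-1.4, -1.0, 3.6]
opening: 0.0463
grip_force: 51.3
```

Call:
play_rows --targets '[{"offset": [0, 0, 0.1], "dr": [0, 0, 0]}, {"offset": [0, 0, 0.1], "dr": [0, 0, 0]}]'

```text
time_s: 26.9
eef_pos: [0.598, -0.2916, 0.318]
tcp_rot: [0.001, 3.141, -0.002]
contact_force: [-2.7, -0.1, 9.5]
opening: 0.0465
grip_force: 50.9
```

Call:
play_rows --targets '[{"offset": [0, 0, -0.08], "dr": [0, 0, 0]}, {"offset": [0, 0, -0.08], "dr": [0, 0, 0]}]' --grip_force 20

```text
time_s: 27.1
eef_pos: [0.598, -0.2916, 0.3182]
tcp_rot: [0.001, 3.142, -0.001]
contact_force: [-1.3, -1.2, 6.3]
opening: 0.0462
grip_force: 50.9
```

Call:
play_rows --targets '[{"offset": [0, 0, 0], "dr": [0, 0, 0]}, {"offset": [0, 0, 0], "dr": [0, 0, 0]}, {"offset": [0, 0, 0], "dr": [0, 0, 0]}, {"offset": [0, 0, 0], "dr": [0, 0, 0]}]' --hand 0.6

```text
time_s: 27.5
eef_pos: [0.5978, -0.2915, 0.3173]
tcp_rot: [-0.001, -3.14, -0.0]
contact_force: [-0.8, 0.0, -0.3]
opening: 0.0514
grip_force: 0.0
```

Call:
play_rows --targets '[{"offset": [0, 0, 0], "dr": [0, 0, 0]}, {"offset": [0, 0, 0], "dr": [0, 0, 0]}, {"offset": [0, 0, 0], "dr": [0, 0, 0]}, {"offset": [0, 0, 0], "dr": [0, 0, 0]}]' --hand 0.85

```text
time_s: 27.9
eef_pos: [0.5978, -0.2916, 0.3175]
tcp_rot: [-0.001, -3.141, 0.0]
contact_force: [0.8, 0.2, -0.1]
opening: 0.0722
grip_force: 0.0
```

Run:
```python
from h import *
now()
c=grab('wrist');W=cloud(c);hsv=cv2.cvtColor(c['pixels'],cv2.COLOR_BGR2HSV)
m=(hsv[...,1]>25)&(hsv[...,2]>80)&(hsv[...,0]>12)&(hsv[...,0]<40)&(np.hypot(W[...,0]-.598,W[...,1]+.2915)<.05)
P=W[m];print(len(P),P[:,2].max()); Q=P[(P[:,2]>.18)];r=cv2.minAreaRect(Q[:,:2].astype(np.float32));print(Q.mean(0),r)
```

```text
t 27.9 grasp [ 0.5976 -0.2916  0.1628] z [-0.001 -0.    -1.   ] y [ 0.001  1.    -0.   ] q [ 0.76  0.71 -0.67  1.56  0.48  1.05  1.54] F [ 0.8  0.2 -0.1] open 0.07222330315674709 0.0
9314 0.20545970629418153
[ 0.59574306 -0.29154845  0.19525902] ((0.593735933303833, -0.29445743560791016), (0.042693816125392914, 0.04212263226509094), 36.317134857177734)
```

Released; the lamp hangs (top unchanged at 0.205). Withdraw straight up.

Call:
play_rows --targets '[{"offset": [0, 0, -0.5], "dr": [0, 0, 0]}, {"offset": [0, 0, -1.5], "dr": [0, 0, 0]}, {"offset": [0, 0, -3], "dr": [0, 0, 0]}, {"offset": [0, 0, -5], "dr": [0, 0, 0]}, {"offset": [0, 0, -8], "dr": [0, 0, 0]}, {"offset": [0, 0, -11], "dr": [0, 0, 0]}, {"offset": [0, 0, -15], "dr": [0, 0, 0]}, {"offset": [0, 0, -18], "dr": [0, 0, 0]}, {"offset": [0, 0, -18], "dr": [0, 0, 0]}, {"offset": [0, 0, -18], "dr": [0, 0, 0]}]'

```text
time_s: 28.95
eef_pos: [0.5979, -0.2911, 0.4992]
tcp_rot: [0.001, 3.14, -0.002]
contact_force: [-0.6, -0.1, -1.3]
opening: 0.0724
grip_force: 0.0
```

Call:
play_rows --targets '[{"offset": [0, 0, 0], "dr": [0, 0, 0]}, {"offset": [0, 0, 0], "dr": [0, 0, 0]}, {"offset": [0, 0, 0], "dr": [0, 0, 0]}, {"offset": [0, 0, 0], "dr": [0, 0, 0]}, {"offset": [0, 0, 0], "dr": [0, 0, 0]}, {"offset": [0, 0, 0], "dr": [0, 0, 0]}, {"offset": [0, 0, 0], "dr": [0, 0, 0]}, {"offset": [0, 0, 0], "dr": [0, 0, 0]}, {"offset": [0, 0, 0], "dr": [0, 0, 0]}, {"offset": [0, 0, 0], "dr": [0, 0, 0]}]'

```text
time_s: 29.95
eef_pos: [0.598, -0.2915, 0.4976]
tcp_rot: [-0.001, -3.141, 0.0]
contact_force: [-0.1, 0.1, 0.5]
opening: 0.0722
grip_force: 0.0
```

Run:
```python
from h import *
now()
def f():
    c=grab('wrist');W=cloud(c);hsv=cv2.cvtColor(c['pixels'],cv2.COLOR_BGR2HSV)
    m=(hsv[...,1]>25)&(hsv[...,2]>80)&(hsv[...,0]>12)&(hsv[...,0]<40)&(np.hypot(W[...,0]-.598,W[...,1]+.2915)<.05)&(W[...,2]>.17)
    P=W[m];print(len(P),P.max(0).round(4),P.min(0).round(4),P.mean(0).round(4))
f();f()
c=grab('top');W=cloud(c)
m=(W[...,2]>.07)&(W[...,2]<.22)&(np.hypot(W[...,0]-.486,W[...,1]-.393)<.07)
print('lampb',np.nanmean(W[m],0).round(4),m.sum(),'block',W[151,261].round(3))
print(sign_off())
```

```text
t 29.95 grasp [ 0.5979 -0.2915  0.3429] z [-0.001 -0.    -1.   ] y [ 0.001  1.    -0.   ] q [ 0.77  0.57 -0.72  1.29  0.37  1.41  1.65] F [-0.1  0.1  0.5] open 0.07221093485966147 0.0
540 [ 0.6047 -0.267   0.2051] [ 0.5926 -0.3158  0.1704] [ 0.5971 -0.2916  0.1935]
540 [ 0.6048 -0.267   0.2053] [ 0.5928 -0.3158  0.1707] [ 0.5971 -0.2916  0.1935]
lampb [0.4865 0.3953 0.1132] 785 block [ 0.635 -0.035  0.026]
the job is handed in; nothing more can be done
None
```

The ivory lamp was stood upright on its shade in the steel tray, then hung by its loop on the level part of the red hook in the cabinet, with the grey lamp still standing where it was, and the job was handed in at about 30 s.

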